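# Clamp a batch of pastille tins in the banding jig

## Task

Get the pastille tins ready for banding: stand every small round tin that lies loose on the worktop in the channel of the banding jig, shared out so that each of its two jaws has a tin to hold, press each lid down until it is fully home, and only then tighten both jaws on the row, each with its own winged thumbscrew. Turn each thumbscrew clockwise, stop as soon as its clutch first slips (well under an eighth of a turn of slipping in all), then let go. Leave the packet, the carton, the gift box and the scoop where they are.

Things in the scene. Friction and masses are not known exactly. Their poses are not given: they have to be found in the camera images.
- tin_0: small round two-part pastille tin, about 60 g; body 42.4 mm across and 11 mm high, lid 44.6 mm across and 8 mm high above it; 19 mm high in all with the lid home, up to 25 mm with the lid standing proud. Origin at the centre of its underside, z up. There are three or four such tins; an absent one reads None. Gripped from above across its lid it lifts as one piece (the lid's fit is firm)
- tin_1: small round two-part pastille tin, about 60 g; body 42.4 mm across and 11 mm high, lid 44.6 mm across and 8 mm high above it; 19 mm high in all with the lid home, up to 25 mm with the lid standing proud. Origin at the centre of its underside, z up. There are three or four such tins; an absent one reads None. Gripped from above across its lid it lifts as one piece (the lid's fit is firm)
- tin_2: small round two-part pastille tin, about 60 g; body 42.4 mm across and 11 mm high, lid 44.6 mm across and 8 mm high above it; 19 mm high in all with the lid home, up to 25 mm with the lid standing proud. Origin at the centre of its underside, z up. There are three or four such tins; an absent one reads None. Gripped from above across its lid it lifts as one piece (the lid's fit is firm)
- tin_3: small round two-part pastille tin, about 60 g; body 42.4 mm across and 11 mm high, lid 44.6 mm across and 8 mm high above it; 19 mm high in all with the lid home, up to 25 mm with the lid standing proud. Origin at the centre of its underside, z up. There are three or four such tins; an absent one reads None. Gripped from above across its lid it lifts as one piece (the lid's fit is firm)
- tin_0_lid (a joint): how far the lid of tin_0 stands proud of fully home, m: 0 = home, starts at 0.003 to 0.006. It moves straight down when pushed with more than about 4 N (10 N is plenty), and stays where it is left
- tin_1_lid (a joint): how far the lid of tin_1 stands proud of fully home, m: 0 = home, starts at 0.003 to 0.006. It moves straight down when pushed with more than about 4 N (10 N is plenty), and stays where it is left
- tin_2_lid (a joint): how far the lid of tin_2 stands proud of fully home, m: 0 = home, starts at 0.003 to 0.006. It moves straight down when pushed with more than about 4 N (10 N is plenty), and stays where it is left
- tin_3_lid (a joint): how far the lid of tin_3 stands proud of fully home, m: 0 = home, starts at 0.003 to 0.006. It moves straight down when pushed with more than about 4 N (10 N is plenty), and stays where it is left
- jig: banding jig, fixed; base plate 150 x 290 x 6 mm. Origin under its centre, y along the channel, x from the thumbscrews across it to the fence. Along +x: two housings (44 x 46 mm, top 20 mm above the worktop), two jaw bars end to end (141 mm each), channel (floor = plate, 6 mm above the worktop), one fence bar 286 mm long. Jaws and fence stand 10 mm above the plate and hold the tins below the lids
- jaw_face_left (a point): middle of the left jaw's face towards the channel (left as the robot sees it: the jaw at +y), 5 mm above the plate; axes as the jig's
- jaw_face_right (a point): middle of the right jaw's face towards the channel (right as the robot sees it: the jaw at -y), 5 mm above the plate; axes as the jig's
- fence_face (a point): middle of the fence's face towards the channel, 5 mm above the plate; axes as the jig's. The fence is locked; it stands at a different setting from start to start, so that the open channel is 50 to 56 mm wide. Fine cross lines on the floor mark four handy places for tins, at y = -108, -36, 36 and 108 mm of the jig; tins may stand anywhere in the channel clear of its ends
- wing_left (a point): centre of the left thumbscrew's wing, an upright flat bar 36 mm long (its x axis), 9 mm thick (its y axis) and 26 mm high, reaching from 31.5 to 57.5 mm above the worktop (this point is 43.5 mm above it); the thumbscrew turns about the upright axis through this point, clockwise from above to tighten
- wing_right (a point): centre of the right thumbscrew's wing, an upright flat bar 36 mm long (its x axis), 9 mm thick (its y axis) and 26 mm high, reaching from 31.5 to 57.5 mm above the worktop (this point is 43.5 mm above it); the thumbscrew turns about the upright axis through this point, clockwise from above to tighten
- spindle_left (a joint): turn of the dark collar disc (36 mm across, white index line) under the left thumbscrew, rad, clockwise from above; 0 at the start, jaw fully open. The jaw moves 4 mm towards the fence per rad. The collar turns with the thumbscrew while the jaw moves freely and stops when the jaw is tight on the tins (1.9 to 3.5 rad; an empty jaw runs on to 4.2)
- spindle_right (a joint): turn of the dark collar disc (36 mm across, white index line) under the right thumbscrew, rad, clockwise from above; 0 at the start, jaw fully open. The jaw moves 4 mm towards the fence per rad. The collar turns with the thumbscrew while the jaw moves freely and stops when the jaw is tight on the tins (1.9 to 3.5 rad; an empty jaw runs on to 4.2)
- thumbscrew_left (a joint): slip of the left clutch: turn of the thumbscrew relative to the collar, rad, clockwise; 0 until the clutch slips, when the white marks on thumbscrew and collar part. It slips at 0.07 N m; turning freely takes 0.02 N m. It does not come back by itself
- thumbscrew_right (a joint): slip of the right clutch: turn of the thumbscrew relative to the collar, rad, clockwise; 0 until the clutch slips, when the white marks on thumbscrew and collar part. It slips at 0.07 N m; turning freely takes 0.02 N m. It does not come back by itself
- packet: flat pink packet 52 x 82 x 18 mm lying behind the jig, on the left, origin under its centre; leave alone
- carton: upright green carton 26 x 48 x 75 mm to the right, origin under its centre; leave alone
- gift_box: white gift box with little jars, 58 x 172 x 72 mm, behind the jig, origin under its centre; leave alone
- scoop: steel scoop 174 mm long at the far right, origin under its centre; leave alone
There are look-alikes about, which are no part of the job. What is shaped like the tin_2 but purple is not meant.

How it is judged (in metres and radians):
On the way, in this order (a step that is already met when the one before it is completed fails the run):
1. every tin stands in the channel with its lid fully home, and each jaw has a tin in front of it (x of tin_0 in the frame of jig between 0.011 and 0.031 m and y of tin_0 in the frame of jig between -0.135 and 0.135 m and z of each of tin_0, tin_1, tin_2, tin_3 in the frame of jig below 0.01 m and angle between each of tin_0, tin_1, tin_2, tin_3's own z axis and vertical below 0.1 rad and value of joint each of tin_0_lid, tin_1_lid, tin_2_lid, tin_3_lid below 0.0012 m and x of tin_1 in the frame of jig between 0.011 and 0.031 m and y of tin_1 in the frame of jig between -0.135 and 0.135 m and x of tin_2 in the frame of jig between 0.011 and 0.031 m and y of tin_2 in the frame of jig between -0.135 and 0.135 m and x of tin_3 in the frame of jig between 0.011 and 0.031 m and y of tin_3 in the frame of jig between -0.135 and 0.135 m and y of any of tin_0, tin_1, tin_2, tin_3 in the frame of jig above 0 m and y of any of tin_0, tin_1, tin_2, tin_3 in the frame of jig below 0 m), for 0.2 s.
2. both jaws are tight on the row and both clutches have slipped (all of step 1 and value of joint each of thumbscrew_left, thumbscrew_right above 0.05 rad and x of each of jaw_face_left, jaw_face_right in the frame of fence_face above -0.0438 m), for 0.2 s.
At the end, for the whole second after the job is handed in: every tin upright on the channel floor between jaws and fence (centre 8 mm inside the bars' ends), one at least in front of each jaw, lids home within 1.2 mm, both jaws tight (gap to the fence under 43.8 mm), each clutch slipped 0.05 to 0.8 rad in all, everything at rest (all of step 2 and value of joint each of thumbscrew_left, thumbscrew_right below 0.8 rad and velocity of joint each of thumbscrew_left, thumbscrew_right below 0.05 rad/s and linear speed of each of tin_0, tin_1, tin_2, tin_3 below 0.02 m/s); the robot touches nothing.
It fails at once if a clutch was made to slip on and on (over 0.8 rad) (value of joint any of thumbscrew_left, thumbscrew_right above 0.8 rad).
It fails at once if the pink packet was disturbed (distance of packet from where it was at the start of the episode above 0.04 m).
It fails at once if the green carton was disturbed (distance of carton from where it was at the start of the episode above 0.04 m).
It fails at once if the gift box was disturbed (distance of gift_box from where it was at the start of the episode above 0.04 m).
It fails at once if the scoop was disturbed (distance of scoop from where it was at the start of the episode above 0.04 m).
Of tin_0, tin_1, tin_2, tin_3 only 3 to 4 are there at a start; the rules pass over those that are not, and their reading is None.
At some moment in a run one of tin_0, tin_1, tin_2, tin_3 may be knocked a few centimetres aside while the robot is not near it.
Once in a run the grip may slacken for a moment while it holds something.
It also fails if it takes over 210 s, if anything falls off the work surface, if the arm or the gripper's body presses on something with over 40 N, if the wrist force passes 120 N, or if a joint passes its speed limit or range.

## Robot

A 6-joint arm with a two-finger parallel gripper is mounted at the origin on a cart in front of the work surface, level with it; the furniture and walls round the work are solid. World frame = base frame: x ahead of the robot, y to its left, z up, the work surface at z = 0. Lengths are in m, angles in degrees, forces in N, time in s.
With the tool pointing down it reaches from about 0.35 to 0.95 m from the base axis. Payload 17.4 kg.
Tool frame: the origin (TCP) lies at the very end of the fingers, on their centre line; the grasp point (between the pads) lies 19 mm behind it; z points along the fingers, y is the line along which they close (so a half turn about z gives the same grasp; the last joint's range is limited). The gripper opens to 93 mm and grips with 3 to 60 N. Pads are 15 mm wide; open, the fingers measure 128 mm over their backs; the gripper's body (75 mm by 188 mm) begins 65 mm behind the grasp point.
Start: joints at [67.85, 6.646, 82.598, -0, 90.757, -2.166], TCP at [0.231, 0.634, 0.219] pointing down, gripper open.
Joint ranges: [-162.19, 162.19], [-47.58, 125.68], [4.15, 143.07], [-65.23, 245.23], [0.69, 171.88], [-170.13, 170.13]. Speed limits (degrees/s): [108.29, 108.29, 127.2, 180, 180, 180].

## Interface

Orientations are given as a 3x3 rotation matrix whose columns are the frame's x, y, z axes.
In Python, from plant import bot, vision, sign_off, finder gives the robot as it stands.
- The arm moves only by the tool play_rows, never from a script. Its argument "targets" is a list of rows, each a list of 6 numbers: the shift along the tool's x, y, z in units of 50 mm (1.0 is 50 mm), then the turn, a rotation vector about the tool's x, y, z in units of 8 degrees (1.0 is 8 degrees). In form: [[dx, dy, dz, wx, wy, wz], ...]. A call has 1 to 10 rows; each row is the pose to reach, as a shift and turn from the pose commanded when the call began, along the tool's axes at that moment; what a row does not reach only later rows make up. A row lasts 1/8 s, in which the tool goes at most 62.5 mm and 10.7 degrees, less where a joint would pass 70% of its speed; a pose out of reach is approached as far as the arm can. A call with a gripper value outside its range is refused whole. "claw" is the opening, from 0 (shut) to 1 (fully open), set as the call begins (left out, the last holds). The fingers move at their own pace and stop on an object; "newtons" is the grip in N (left out, the last holds). Time passes only in rows, so rows that repeat a pose let the fingers close. It gives the time, the measured TCP pose, the force, the opening and the grip force at its end, in the units of the state.
- bot.state(): the state, without advancing time (a new reading comes with each control period).
- vision.camera(name): name is "scene" or "top" or "wrist"; returns the picture (420x560x3 uint8, blue, green, red); there is no depth.
- vision.get_calibration(name): a dict with "fx", "fy", "cx", "cy" (pixels), "R" (3x3) and "t" (3): a world point X has camera coordinates R X + t. Camera axes: x right, y down, z forward; pixel columns grow to the right and rows downward; lengths in m; the calibration is good to about 2 mm. A picture is of the moment at which its call begins: read the wrist's pose just before it. get_calibration takes no time and is no camera call; for the wrist camera it gives the pose at the moment of the call.
- sign_off(): hands the job in; it is judged then, once.
Trained networks look in the newest picture that a camera, given by its name, has taken for a name from the list of things; names that differ only in an ending like _2 or _b are one class to them, and where a whole thing is asked for, a point or a joint stands for the part that bears it (a point fixed in the world has none). Each returns a list of dicts, best first, with "confidence" (0 to 1); they miss things now and then, are a little off and sometimes report something else, mostly with a low value. They report only what shows in the picture. A call takes as long as a camera call. They do not tell look-alikes from the thing itself.
- finder.search_frame(query, camera): "xy" ([column, row] as shares, 0 to 1, of the picture: columns of its width, rows of its height, amid what is visible of it).
- finder.trace(query, camera): "mask" (420x560 bool, what is visible of it) and "xy" ([column, row] as shares, 0 to 1, of the picture: columns of its width, rows of its height, amid what is visible of it).
The state is a dict: "clock": time; "q": joint angles; "dq": joint speeds; "joint_efforts": joint torques, N m; "tcp_pos": TCP position; "tcp_rot": TCP orientation; "wrist_force": force on the tool from outside, world axes, zero at the start; "ft_torque": the same for the moment, N m; "gripper_width": finger opening in m; "grip_force": force on a finger pad.
Only numpy, scipy, OpenCV 4.12 (cv2) and the standard library are available. Lean on these libraries where they do the work, as an engineer would, in place of code of your own. Each camera call takes 0.05 s, during which the arm holds its last target. There are 200 camera calls.

## Working session

There is one attempt and no reset: what is moved stays moved. The work goes in short steps, Python scripts to look and compute and a tool call to move; the robot and the scene stay as the last step left them, time stands still between calls to the robot, and variables do not carry over. Pictures are saved under pics/ and viewed, at most 14 in all, crops included, and the job is handed in when it is done.

Besides the shell and the picture viewer there is one more tool, called after ">>>" as name(argument=value, ...), one argument or row to a line, values as JSON. play_rows: Moves the arm, as the interface text tells. Its arguments: {"type":"object","properties":{"targets":{"type":"array"},"claw":{"type":"number"},"newtons":{"type":"number"}},"required":["targets"]}

```bash
mkdir -p pics; ls; cat > h.py <<'E'
import numpy as np, cv2
from plant import bot, vision, sign_off, finder
def snap(name,fn=None):
    im=vision.camera(name); im=np.array(im)
    if fn: cv2.imwrite('pics/'+fn,im)
    return im,vision.get_calibration(name)
def ray(c,uv):
    R=np.array(c['R']);t=np.array(c['t'])
    d=R.T@np.array([(uv[0]-c['cx'])/c['fx'],(uv[1]-c['cy'])/c['fy'],1]); return -R.T@t,d
def onz(c,uv,z):
    o,d=ray(c,uv); return o+d*(z-o[2])/d[2]
def proj(c,X):
    p=np.array(c['R'])@np.array(X)+np.array(c['t']); return p[0]/p[2]*c['fx']+c['cx'],p[1]/p[2]*c['fy']+c['cy']
def tri(c1,u1,c2,u2):
    a,d=ray(c1,u1);b,e=ray(c2,u2)
    s=np.linalg.lstsq(np.c_[d,-e],b-a,rcond=None)[0]
    p,q=a+d*s[0],b+e*s[1]; return (p+q)/2,np.linalg.norm(p-q)
def px(xy): return (xy[0]*560,xy[1]*420)
def st(): 
    s=bot.state(); print({k:np.round(s[k],4).tolist() for k in('clock','tcp_pos','tcp_rot','wrist_force','gripper_width','q')}); return s
E
python3 - <<'E'
from h import *
st()
for n in('scene','top'):
    im,c=snap(n,n+'0.png')
    o,_=ray(c,(280,210)); print(n,o.round(3),c['fx'])
    for q in('tin_0','jig','wing_left','fence_face','packet','carton','gift_box','scoop'):
        for r in finder.search_frame(q,n): 
            if r['confidence']>.2: print(q,round(r['confidence'],2),np.round(px(r['xy'])),onz(c,px(r['xy']),0.02).round(3))
E
```

```text
pics
{'clock': 0.0, 'tcp_pos': [0.2306, 0.6342, 0.2179], 'tcp_rot': [[-0.9398, 0.3417, -0.0004], [0.3417, 0.9398, -0.001], [0.0, -0.0011, -1.0]], 'wrist_force': [-0.1457, 0.0127, -0.4964], 'gripper_width': 0.0925, 'q': [67.8497, 6.6726, 82.6353, -0.0012, 90.756, -2.1671]}
scene [-0.441 -0.787  0.965] 415.8930191938718
tin_0 0.61 [327. 249.] [ 0.481 -0.398  0.02 ]
tin_0 0.55 [251. 212.] [ 0.506 -0.075  0.02 ]
tin_0 0.49 [293. 247.] [ 0.431 -0.3    0.02 ]
tin_0 0.45 [282. 227.] [ 0.497 -0.216  0.02 ]
tin_0 0.42 [202. 198.] [0.476 0.128 0.02 ]
jig 0.6 [202. 194.] [0.492 0.146 0.02 ]
wing_left 0.74 [179. 189.] [0.472 0.243 0.02 ]
wing_left 0.48 [180. 187.] [0.484 0.249 0.02 ]
fence_face 0.8 [213. 189.] [0.543 0.131 0.02 ]
packet 0.63 [281. 226.] [ 0.498 -0.211  0.02 ]
packet 0.52 [201. 163.] [0.662 0.296 0.02 ]
carton 0.55 [354. 260.] [ 0.485 -0.492  0.02 ]
carton 0.28 [390. 278.] [ 0.473 -0.615  0.02 ]
gift_box 0.96 [239. 171.] [0.702 0.125 0.02 ]
scoop 0.59 [220. 191.] [0.548 0.099 0.02 ]
top [ 0.295 -0.181  1.31 ] 454.4292277427814
tin_0 0.75 [290. 226.] [ 0.505 -0.212  0.02 ]
tin_0 0.73 [320. 251.] [ 0.431 -0.295  0.02 ]
tin_0 0.46 [352. 233.] [ 0.481 -0.387  0.02 ]
tin_0 0.45 [239. 216.] [ 0.538 -0.065  0.02 ]
tin_0 0.44 [257. 246.] [ 0.45  -0.116  0.02 ]
jig 0.74 [169. 234.] [0.489 0.138 0.02 ]
jig 0.59 [291. 226.] [ 0.505 -0.214  0.02 ]
wing_left 0.54 [139. 245.] [0.46  0.222 0.02 ]
fence_face 0.96 [166. 211.] [0.557 0.146 0.02 ]
fence_face 0.38 [392. 235.] [ 0.473 -0.502  0.02 ]
packet 0.93 [122. 175.] [0.668 0.279 0.02 ]
carton 0.66 [392. 238.] [ 0.466 -0.501  0.02 ]
carton 0.28 [319. 255.] [ 0.42  -0.291  0.02 ]
gift_box 0.73 [180. 167.] [0.688 0.11  0.02 ]
gift_box 0.33 [167. 230.] [0.502 0.144 0.02 ]
scoop 0.64 [428. 237.] [ 0.465 -0.604  0.02 ]
```

```bash
python3 - <<'E'
import cv2
a=cv2.imread('pics/top0.png');cv2.imwrite('pics/top0c.png',cv2.resize(a[130:310,60:460],None,fx=2,fy=2,interpolation=cv2.INTER_CUBIC))
a=cv2.imread('pics/scene0.png');cv2.imwrite('pics/scene0c.png',cv2.resize(a[130:310,140:440],None,fx=2.6,fy=2.6,interpolation=cv2.INTER_CUBIC))
E
```

```text
(no output)
```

View pics/top0c.png

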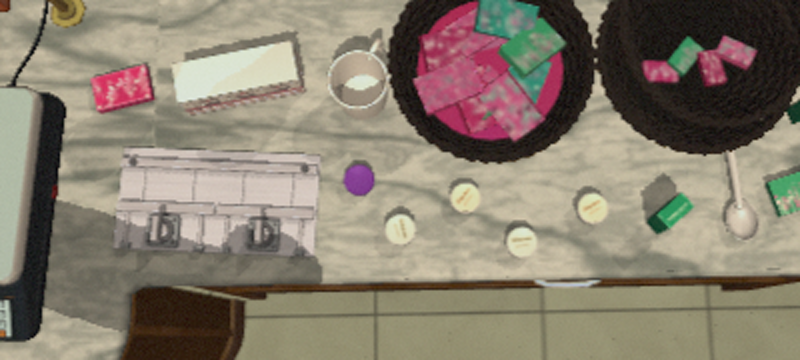

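View pics/scene0c.png

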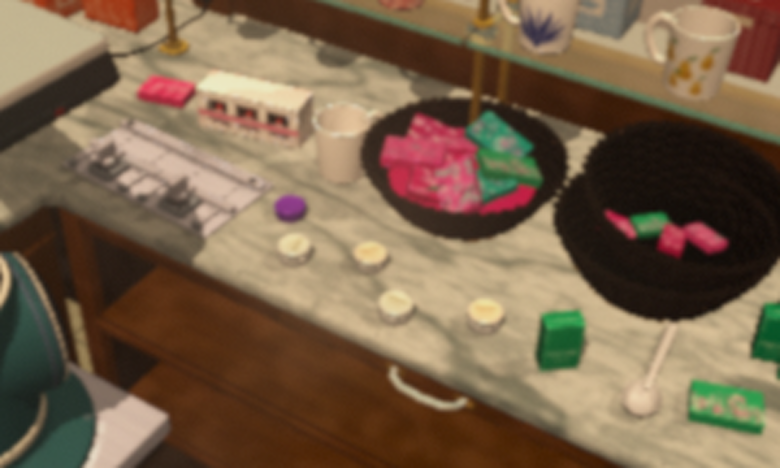

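The pictures show four cream tins, at about (290,226), (320,251), (352,233) and (257,246) in the full top picture. The purple look-alike is at (239,216), and the jig is on the left around (169,234).

```bash
cat >> h.py <<'E'
from scipy.spatial.transform import Rotation as Ro
def Rdown(yaw): # yaw deg of tool y away from world +y (ccw)
    a=np.radians(yaw);c,s=np.cos(a),np.sin(a)
    return np.array([[-c,-s,0],[-s,c,0],[0,0,-1.]])
def go(pos,yaw=0,R0=None,p0=None):
    s=bot.state(); R=np.array(s['tcp_rot']) if R0 is None else R0; p=np.array(s['tcp_pos']) if p0 is None else p0
    d=R.T@(np.array(pos)-p)/.05; w=Ro.from_matrix(R.T@Rdown(yaw)).as_rotvec(degrees=True)/8
    print('row',np.r_[d,w].round(3).tolist())
E
python3 - <<'E'
from h import *
s=bot.state();c=vision.get_calibration('wrist')
R=np.array(c['R']);o=-R.T@np.array(c['t']);T=np.array(s['tcp_rot'])
print('cam in tool',(T.T@(o-s['tcp_pos'])).round(4),'\n',(R@T).round(3),c['fx'])
go((.46,.14,.28),0)
go((.46,-.1,.3),0)
E
```

```text
cam in tool [ 0.0763  0.0002 -0.1671] 
 [[ 0.001  1.     0.001]
 [-0.962  0.001 -0.274]
 [-0.274 -0.     0.962]] 369.8717782156456
row [-7.689, -7.725, -1.226, 0.001, 0.0, -2.498]
row [-9.329, -12.236, -1.627, 0.001, 0.0, -2.498]
```

>>> play_rows(
  targets=[
    [-0.8, -0.8, -1.2, 0, 0, -0.6],
    [-1.7, -1.7, -1.2, 0, 0, -1.2],
    [-2.6, -2.6, -1.2, 0, 0, -1.8],
    [-3.5, -3.5, -1.2, 0, 0, -2.5],
    [-4.5, -4.5, -1.2, 0, 0, -2.5],
    [-5.5, -5.5, -1.2, 0, 0, -2.5],
    [-6.5, -6.5, -1.2, 0, 0, -2.5],
    [-7.7, -7.7, -1.2, 0, 0, -2.5],
    [-7.7, -7.7, -1.2, 0, 0, -2.5],
    [-7.7, -7.7, -1.2, 0, 0, -2.5],
  ],
  claw=1.0,
)

```text
clock: 2.15
tcp_pos: [0.462, 0.1377, 0.2787]
tcp_rot: [[-1.0, 0.005, 0.0], [0.005, 1.0, -0.0], [-0.0, -0.0, -1.0]]
wrist_force: [-0.3, -0.1, 0.2]
gripper_width: 0.093
grip_force: 0.0
```

```bash
python3 - <<'E'
from h import *
st()
im,c=snap('wrist','w1.png')
for q in('jig','wing_left','fence_face','jaw_face_left','tin_0'):
    for r in finder.search_frame(q,'wrist'): 
        if r['confidence']>.3: print(q,round(r['confidence'],2),np.round(px(r['xy'])),onz(c,px(r['xy']),0.0435 if 'wing' in q else .016).round(4))
go((.46,-.2,.28),0)
E
```

```text
{'clock': 2.15, 'tcp_pos': [0.462, 0.1377, 0.2787], 'tcp_rot': [[-1.0, 0.0047, 0.0002], [0.0047, 1.0, -0.0005], [-0.0002, -0.0005, -1.0]], 'wrist_force': [-0.3422, -0.0971, 0.1876], 'gripper_width': 0.093, 'q': [13.585, -18.2787, 100.1701, -0.0291, 98.1036, -76.1474]}
jig 0.71 [282. 200.] [0.4908 0.1431 0.016 ]
wing_left 0.33 [378. 322.] [0.6384 0.2609 0.0435]
fence_face 0.95 [277. 246.] [0.5491 0.137  0.016 ]
jaw_face_left 0.86 [345. 200.] [0.4909 0.2185 0.016 ]
tin_0 0.85 [ 59. 168.] [ 0.4514 -0.1178  0.016 ]
tin_0 0.7 [116. 231.] [ 0.5291 -0.0601  0.016 ]
tin_0 0.63 [  2. 207.] [ 0.4982 -0.1931  0.016 ]
row [0.025, -6.843, -0.027, 0.001, 0.001, 0.016]
```

View pics/w1.png

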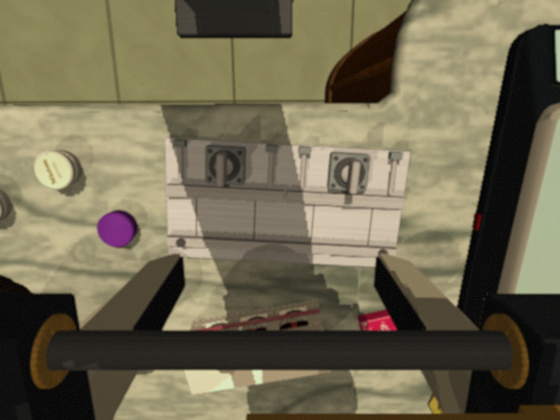

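The wrist view shows the jig at columns 165–410, rows 138–265. The fence is at row ~245, and the wings are at (221,167) and (352,175), roughly along x. I'll rectify it for a precise pose.

```bash
cat >> h.py <<'E'
def ortho(im,c,z,x0,x1,y0,y1,s): # rows: x downward increasing, cols: y increasing; s px/m
    P=np.array([[x0,y0],[x0,y1],[x1,y1],[x1,y0]])
    src=np.float32([proj(c,(a,b,z)) for a,b in P]); dst=np.float32([((b-y0)*s,(a-x0)*s) for a,b in P])
    return cv2.warpPerspective(im,cv2.getPerspectiveTransform(src,dst),(int((y1-y0)*s),int((x1-x0)*s)),flags=cv2.INTER_CUBIC)
E
python3 - <<'E'
from h import *
im,c=snap('wrist')
a=ortho(im,c,.016,.39,.58,-.02,.30,2500)
for i in range(0,32,2): cv2.putText(a,str(-20+i*10),(i*25,10),0,.35,(0,0,255),1); cv2.line(a,(i*25,12),(i*25,18),(0,0,255),1)
for i in range(0,19): cv2.putText(a,str(390+i*10),(0,i*25+4),0,.35,(0,0,255),1)
cv2.imwrite('pics/w1o.png',a)
E
```

```text
(no output)
```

View pics/w1o.png

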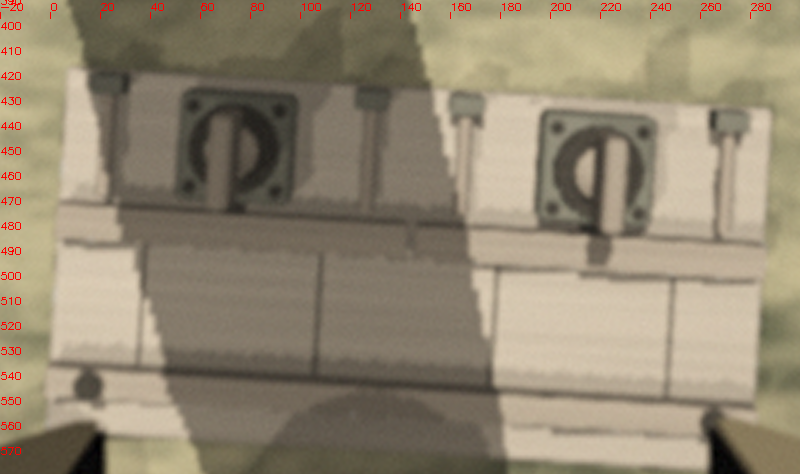

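>>> play_rows(
  targets=[
    [0, -1, 0, 0, 0, 0],
    [0, -2, 0, 0, 0, 0],
    [0, -3, 0, 0, 0, 0],
    [0, -4, 0, 0, 0, 0],
    [0, -5, 0, 0, 0, 0],
    [0, -6, 0, 0, 0, 0],
    [0, -6.8, 0, 0, 0, 0],
    [0, -6.8, 0, 0, 0, 0],
    [0, -6.8, 0, 0, 0, 0],
  ],
)

```text
clock: 3.62
tcp_pos: [0.4613, -0.1981, 0.2786]
tcp_rot: [[-1.0, -0.001, -0.0], [-0.001, 1.0, 0.0], [0.0, 0.0, -1.0]]
wrist_force: [-1.0, -0.7, -1.2]
gripper_width: 0.0928
grip_force: 0.0
```

```bash
python3 - <<'E'
from h import *
st()
im,c=snap('wrist','w2.png')
im2,c2=snap('top')
for r in finder.trace('tin_0','wrist'):
    m=r['mask'].astype(np.uint8); u=px(r['xy']); ys,xs=np.nonzero(m)
    print(round(r['confidence'],2),np.round(u),m.sum(),onz(c,u,.022).round(4),np.median(im[m>0],0))
for r in finder.search_frame('tin_0','top'):
    u=px(r['xy']); print('top',round(r['confidence'],2),np.round(u),onz(c2,u,.022).round(4))
E
```

```text
{'clock': 3.625, 'tcp_pos': [0.4613, -0.1981, 0.2786], 'tcp_rot': [[-1.0, -0.0011, -0.0001], [-0.0011, 1.0, 0.0003], [0.0001, 0.0003, -1.0]], 'wrist_force': [-0.9584, -0.7032, -1.2028], 'gripper_width': 0.0928, 'q': [-26.1635, -15.6759, 98.1283, 0.0137, 97.559, -116.222]}
0.9 [344. 171.] 1282 [ 0.4536 -0.1233  0.022 ] [165. 215. 220.]
0.77 [193. 151.] 1265 [ 0.432 -0.295  0.022] [167. 217. 221.]
0.7 [390. 230.] 1071 [ 0.5262 -0.0639  0.022 ] [73. 25. 70.]
0.68 [115. 188.] 1334 [ 0.4751 -0.3889  0.022 ] [152. 213. 220.]
0.61 [264. 207.] 1109 [ 0.4969 -0.2151  0.022 ] [152. 214. 222.]
top 0.77 [319. 250.] [ 0.4338 -0.2924  0.022 ]
top 0.73 [354. 233.] [ 0.4817 -0.394   0.022 ]
top 0.66 [258. 244.] [ 0.4553 -0.118   0.022 ]
```

View pics/w2.png

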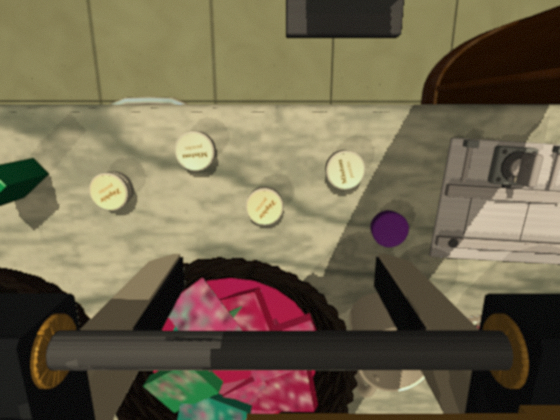

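The w2 picture shows four cream tins at (344,171), (193,151), (115,188) and (264,207), with the purple one at (390,230). The rectified view puts the channel centre at about x=0.520+0.057·(y−0.142), and the floor lines at y≈0.034, 0.106, 0.178 and 0.250. Next I hover over the first tin.

>>> play_rows(
  targets=[
    [0.1, 0.7, 1, 0, 0, 0.2],
    [0.15, 1.5, 2, 0, 0, 0.4],
    [0.15, 1.5, 2.6, 0, 0, 0.4],
    [0.15, 1.5, 2.6, 0, 0, 0.4],
    [0.15, 1.5, 2.6, 0, 0, 0.4],
  ],
)

```text
clock: 4.45
tcp_pos: [0.4541, -0.1242, 0.1503]
tcp_rot: [[-0.998, 0.055, 0.002], [0.055, 0.998, -0.001], [-0.002, -0.0, -1.0]]
wrist_force: [0.0, 0.5, 0.9]
gripper_width: 0.0926
grip_force: 0.0
```

```bash
cat >> h.py <<'E'
def cream(im,c,guess,z=.023,s=4000,w=.04):
    a=ortho(im,c,z,guess[0]-w,guess[0]+w,guess[1]-w,guess[1]+w,s)
    hsv=cv2.cvtColor(a,cv2.COLOR_BGR2HSV)
    return a,hsv
def tinmask(cam,c,near,z=.023):
    best=None
    for r in finder.trace('tin_0',cam):
        u=px(r['xy']);p=onz(c,u,z)
        d=np.hypot(p[0]-near[0],p[1]-near[1])
        if best is None or d<best[0]: best=(d,r,u,p)
    return best
E
python3 - <<'E'
from h import *
s=st()
im,c=snap('wrist','w3.png')
d,r,u,p=tinmask('wrist',c,(.4536,-.1233))
print(d,u,p)
m=r['mask'].astype(np.uint8)
for z in(.019,.023):
    P=[onz(c,q[0],z)[:2] for q in max(cv2.findContours(m,0,1)[0],key=len).astype(float)]
    P=np.array(P);print(z,'x',P[:,0].min().round(4),P[:,0].max().round(4),'y',P[:,1].min().round(4),P[:,1].max().round(4))
a=im[60:360,100:460]; cv2.imwrite('pics/w3c.png',cv2.resize(a,None,fx=2,fy=2))
E
```

```text
{'clock': 4.45, 'tcp_pos': [0.4541, -0.1242, 0.1503], 'tcp_rot': [[-0.9985, 0.0554, 0.0016], [0.0554, 0.9985, -0.0006], [-0.0016, -0.0005, -1.0]], 'wrist_force': [0.0364, 0.5464, 0.9371], 'gripper_width': 0.0926, 'q': [-18.4009, -18.2757, 111.9902, -0.0026, 86.1889, -105.2264]}
0.0032129666249477904 (283.024, 201.306) [ 0.45152286 -0.12084874  0.023     ]
0.019 x 0.4295 0.4769 y -0.1436 -0.0993
0.023 x 0.4288 0.4756 y -0.1433 -0.0996
```

View pics/w3c.png

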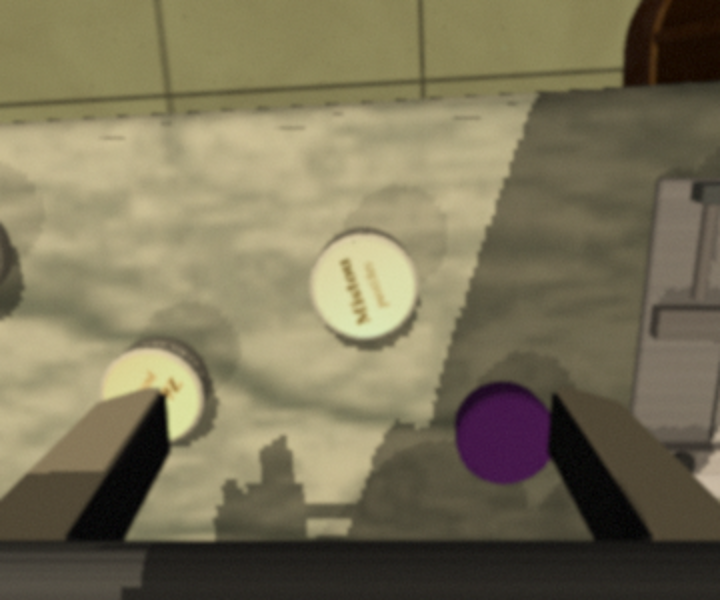

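The tin's lid is centred at full-image (281.5,202.5), which is ~(0.453,−0.122). Its width checks out for z≈23 mm. Descending and gripping.

>>> play_rows(
  targets=[
    [0.02, 0.05, 1, 0, 0, 0],
    [0.02, 0.05, 2, 0, 0, 0],
    [0.02, 0.05, 2.6, 0, 0, 0],
    [0.02, 0.05, 2.84, 0, 0, 0],
    [0.02, 0.05, 2.84, 0, 0, 0],
  ],
)

```text
clock: 5.18
tcp_pos: [0.453, -0.1218, 0.0073]
tcp_rot: [[-0.998, 0.056, 0.0], [0.056, 0.998, -0.0], [-0.0, -0.0, -1.0]]
wrist_force: [-0.1, 0.2, 0.8]
gripper_width: 0.0927
grip_force: 0.0
```

>>> play_rows(
  targets=[
    [0, 0, 0, 0, 0, 0],
    [0, 0, 0, 0, 0, 0],
    [0, 0, 0, 0, 0, 0],
    [0, 0, 0, 0, 0, 0],
    [0, 0, 0, 0, 0, 0],
  ],
  claw=0.3,
  newtons=25,
)

```text
clock: 5.8
tcp_pos: [0.4527, -0.1215, 0.0067]
tcp_rot: [[-0.998, 0.056, 0.0], [0.056, 0.998, -0.0], [-0.0, -0.0, -1.0]]
wrist_force: [-0.8, -0.6, 0.3]
gripper_width: 0.0473
grip_force: 0.0
```

```bash
python3 - <<'E'
from h import *
s=bot.state();print(s['gripper_width'],s['grip_force'],s['tcp_pos'])
go((.5136,.034,.09),-3.3)
go((.526,.250,.09),-3.3)
E
```

```text
0.047273629339993344 0.0 [ 0.45267187 -0.12149562  0.0067257 ]
row [-1.044, 3.173, -1.665, -0.0, 0.001, 0.014]
row [-1.052, 7.5, -1.665, -0.0, 0.001, 0.014]
```

>>> play_rows(
  targets=[
    [0, 0, 0, 0, 0, 0],
    [0, 0, 0, 0, 0, 0],
    [0, 0, 0, 0, 0, 0],
    [0, 0, -0.6, 0, 0, 0],
    [0, 0, -1.3, 0, 0, 0],
    [-0.5, 0.4, -1.9, 0, 0, 0],
    [-1.0, 1.2, -1.9, 0, 0, 0],
    [-1.0, 2.2, -1.9, 0, 0, 0],
    [-1.05, 3.2, -1.9, 0, 0, 0],
  ],
)

```text
clock: 6.92
tcp_pos: [0.5139, 0.0368, 0.1015]
tcp_rot: [[-0.998, 0.056, -0.0], [0.056, 0.998, -0.0], [0.0, -0.0, -1.0]]
wrist_force: [0.9, 0.7, -1.1]
gripper_width: 0.0438
grip_force: 25.0
```

>>> play_rows(
  targets=[
    [0, 1, 0, 0, 0, 0],
    [0, 2, 0, 0, 0, 0],
    [0, 3, 0, 0, 0, 0],
    [0, 4, 0, 0, 0, 0],
    [0, 4.3, 0, 0, 0, 0],
    [0, 4.3, 0, 0, 0, 0],
    [0, 4.3, 0, 0, 0, 0],
  ],
)

```text
clock: 7.8
tcp_pos: [0.526, 0.2489, 0.1016]
tcp_rot: [[-0.998, 0.056, -0.0], [0.056, 0.998, -0.0], [0.0, -0.0, -1.0]]
wrist_force: [0.6, -0.5, -0.3]
gripper_width: 0.0434
grip_force: 25.0
```

```bash
python3 - <<'E'
from h import *
s=st();print(s['grip_force'])
im,c=snap('wrist')
cv2.imwrite('pics/w4.png',im)
go((.526,.250,.0145),-3.3)
a=ortho(im,c,.016,.40,.58,.10,.32,3500); 
for i in range(0,22): cv2.putText(a,str(100+i*10),(i*35,10),0,.35,(0,0,255),1)
for i in range(0,18): cv2.putText(a,str(400+i*10),(0,i*35+4),0,.35,(0,0,255),1)
cv2.imwrite('pics/w4o.png',a[:600,:770])
E
```

```text
{'clock': 7.8, 'tcp_pos': [0.526, 0.2489, 0.1016], 'tcp_rot': [[-0.9984, 0.0563, -0.0001], [0.0563, 0.9984, -0.0004], [0.0001, -0.0004, -1.0]], 'wrist_force': [0.6186, -0.4706, -0.3161], 'gripper_width': 0.0434, 'q': [22.8218, -1.7011, 102.2114, -0.0175, 79.505, -63.9468]}
24.999854564666748
row [0.001, 0.024, 1.743, -0.002, -0.0, 0.006]
```

View pics/w4o.png

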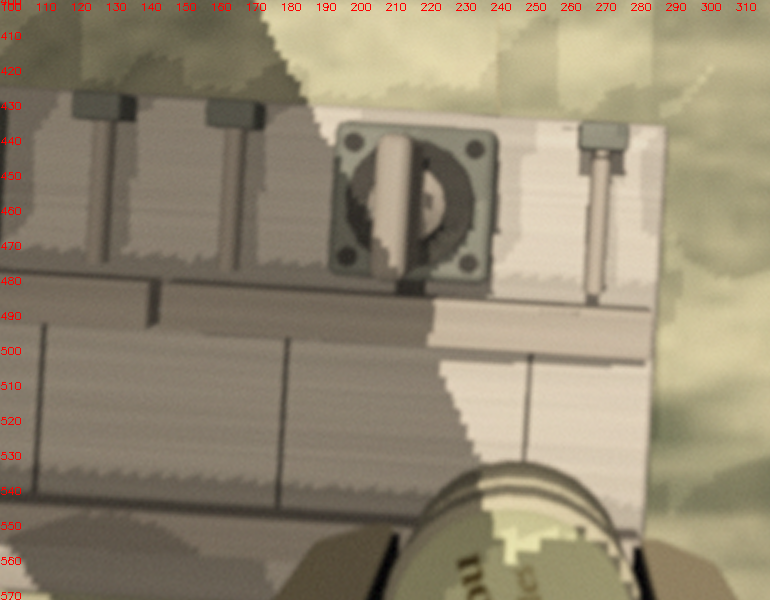

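The picture shows the left wing at (395,205), the floor lines, and the tin held over the channel near the line at y=0.25. The fence base is at x≈0.548, giving a channel of ~53 mm. Lowering and releasing.

>>> play_rows(
  targets=[
    [-0.02, 0.02, 0.8, 0, 0, 0],
    [-0.02, 0.02, 1.4, 0, 0, 0],
    [-0.02, 0.02, 1.65, 0, 0, 0],
    [-0.02, 0.02, 1.76, 0, 0, 0],
    [-0.02, 0.02, 1.76, 0, 0, 0],
  ],
)

```text
clock: 8.48
tcp_pos: [0.5274, 0.2508, 0.0144]
tcp_rot: [[-0.998, 0.056, 0.001], [0.056, 0.998, 0.0], [-0.001, 0.0, -1.0]]
wrist_force: [0.2, -0.5, -0.7]
gripper_width: 0.0434
grip_force: 25.0
```

>>> play_rows(
  targets=[
    [0, 0, 0, 0, 0, 0],
    [0, 0, 0, 0, 0, 0],
    [0, 0, -0.6, 0, 0, 0],
    [0, 0, -1.3, 0, 0, 0],
    [0, 0, -2.0, 0, 0, 0],
    [0, 0, -2.0, 0, 0, 0],
  ],
  claw=0.68,
)

```text
clock: 9.22
tcp_pos: [0.5282, 0.2515, 0.1171]
tcp_rot: [[-0.998, 0.055, 0.005], [0.055, 0.998, 0.002], [-0.005, 0.002, -1.0]]
wrist_force: [0.0, 0.4, -0.3]
gripper_width: 0.0635
grip_force: 0.0
```

```bash
python3 - <<'E'
from h import *
st()
im,c=snap('wrist')
b=tinmask('wrist',c,(.527,.25),.028); print(b[0],b[2],b[3])
snap('top');c2=vision.get_calibration('top')
for r in finder.search_frame('tin_0','top'): print(round(r['confidence'],2),onz(c2,px(r['xy']),.022).round(3))
go((.4969,-.2151,.15),-3.3)
E
```

```text
{'clock': 9.225, 'tcp_pos': [0.5282, 0.2515, 0.1171], 'tcp_rot': [[-0.9985, 0.0555, 0.0046], [0.0555, 0.9985, 0.002], [-0.0045, 0.0022, -1.0]], 'wrist_force': [0.0378, 0.3696, -0.3476], 'gripper_width': 0.0635, 'q': [22.966, -2.1154, 101.1289, 0.0001, 80.6974, -63.8545]}
0.001247208555542312 (277.984, 217.098) [0.5260663  0.25082688 0.028     ]
0.69 [ 0.478 -0.393  0.022]
0.67 [ 0.497 -0.217  0.022]
0.61 [ 0.428 -0.295  0.022]
0.57 [0.51  0.257 0.022]
0.53 [ 0.522 -0.07   0.022]
row [0.075, -9.337, -0.744, -0.005, -0.01, 0.015]
```

>>> play_rows(
  targets=[
    [0, -0.6, -0.7, 0, 0, 0],
    [0, -1.7, -0.7, 0, 0, 0],
    [0, -2.9, -0.7, 0, 0, 0],
    [0, -4.1, -0.7, 0, 0, 0],
    [0, -5.3, -0.7, 0, 0, 0],
    [0, -6.5, -0.7, 0, 0, 0],
    [0, -7.7, -0.7, 0, 0, 0],
    [0.07, -8.8, -0.7, 0, 0, 0],
    [0.07, -9.34, -0.7, 0, 0, 0],
    [0.07, -9.34, -0.7, 0, 0, 0],
  ],
  claw=1.0,
)

```text
clock: 10.68
tcp_pos: [0.4968, -0.2165, 0.1474]
tcp_rot: [[-0.998, 0.058, -0.002], [0.058, 0.998, 0.001], [0.002, 0.001, -1.0]]
wrist_force: [0.5, 1.2, -1.6]
gripper_width: 0.0933
grip_force: 0.0
```

```bash
cat >> h.py <<'E'
def hover(near,cam='wrist',z=.0235):
    s=st(); im,c=snap(cam); d,r,u,p=tinmask(cam,c,near,z)
    m=r['mask'].astype(np.uint8)
    P=np.array([onz(c,q[0],z)[:2] for q in max(cv2.findContours(m,0,1)[0],key=len).astype(float)])
    lo,hi=P.min(0),P.max(0); g=np.array([hi[0]-.0223,(lo[1]+hi[1])/2])
    print('conf',r['confidence'],'px',np.round(u),'col',np.median(im[m>0],0),'ext',lo.round(4),hi.round(4),'centre',g.round(4))
    return g
E
python3 - <<'E'
from h import *
g=hover((.4969,-.2151)); go((g[0],g[1],.007),-3.3)
E
```

```text
{'clock': 10.675, 'tcp_pos': [0.4968, -0.2165, 0.1474], 'tcp_rot': [[-0.9983, 0.058, -0.0018], [0.058, 0.9983, 0.0007], [0.0019, 0.0006, -1.0]], 'wrist_force': [0.5362, 1.209, -1.6345], 'gripper_width': 0.0933, 'q': [-26.237, -8.4041, 104.1076, -0.0077, 84.409, -112.9095]}
conf 0.98 px [278. 205.] col [143. 204. 211.] ext [ 0.4729 -0.2372] [ 0.5194 -0.1924] centre [ 0.4971 -0.2148]
row [-0.0, -0.003, 2.816, 0.005, -0.008, 0.012]
```

>>> play_rows(
  targets=[
    [0, 0, 1, 0, 0, 0],
    [0, 0, 2, 0, 0, 0],
    [0, 0, 2.6, 0, 0, 0],
    [0, 0, 2.81, 0, 0, 0],
    [0, 0, 2.81, 0, 0, 0],
  ],
)

```text
clock: 11.4
tcp_pos: [0.4977, -0.2145, 0.0083]
tcp_rot: [[-0.999, 0.055, -0.0], [0.055, 0.999, 0.0], [0.0, 0.0, -1.0]]
wrist_force: [0.5, 0.3, 0.5]
gripper_width: 0.0929
grip_force: 0.0
```

>>> play_rows(
  targets=[
    [0, 0, 0, 0, 0, 0],
    [0, 0, 0, 0, 0, 0],
    [0, 0, 0, 0, 0, 0],
    [0, 0, 0, 0, 0, 0],
    [0, 0, 0, 0, 0, 0],
    [0, 0, 0, 0, 0, 0],
    [0, 0, 0, 0, 0, 0],
    [0, 0, -0.6, 0, 0, 0],
    [0, 0, -1.4, 0, 0, 0],
    [0, 0, -1.9, 0, 0, 0],
  ],
  claw=0.3,
)

```text
clock: 12.65
tcp_pos: [0.4978, -0.2153, 0.105]
tcp_rot: [[-0.998, 0.056, 0.001], [0.056, 0.998, -0.001], [-0.001, -0.001, -1.0]]
wrist_force: [0.5, -0.2, -1.4]
gripper_width: 0.0437
grip_force: 25.0
```

```bash
python3 - <<'E'
from h import *
st()
go((.5225,.178,.10),-3.3)
E
```

```text
{'clock': 12.65, 'tcp_pos': [0.4978, -0.2153, 0.105], 'tcp_rot': [[-0.9985, 0.0555, 0.0012], [0.0555, 0.9985, -0.0006], [-0.0012, -0.0005, -1.0]], 'wrist_force': [0.5417, -0.2355, -1.4246], 'gripper_width': 0.0437, 'q': [-26.0782, -6.9723, 106.847, -0.0008, 80.0488, -112.8946]}
row [-0.056, 7.88, 0.095, -0.004, 0.009, 0.015]
```

>>> play_rows(
  targets=[
    [-0.05, 0.6, 0, 0, 0, 0],
    [-0.05, 1.6, 0, 0, 0, 0],
    [-0.05, 2.7, 0, 0, 0, 0],
    [-0.05, 3.8, 0, 0, 0, 0],
    [-0.05, 4.9, 0, 0, 0, 0],
    [-0.05, 6.0, 0, 0, 0, 0],
    [-0.05, 7.0, 0, 0, 0, 0],
    [-0.05, 7.7, 0, 0, 0, 0],
    [-0.05, 7.87, 0, 0, 0, 0],
    [-0.05, 7.87, 0, 0, 0, 0],
  ],
)

```text
clock: 13.9
tcp_pos: [0.5218, 0.1775, 0.1029]
tcp_rot: [[-0.998, 0.055, -0.0], [0.055, 0.998, -0.0], [0.0, -0.0, -1.0]]
wrist_force: [-0.4, -0.3, -1.4]
gripper_width: 0.0436
grip_force: 25.0
```

```bash
python3 - <<'E'
from h import *
s=st(); print(s['grip_force'])
go((.5225,.178,.0135),-3.3)
E
```

```text
{'clock': 13.9, 'tcp_pos': [0.5218, 0.1775, 0.1029], 'tcp_rot': [[-0.9985, 0.0548, -0.0004], [0.0548, 0.9985, -0.0003], [0.0004, -0.0003, -1.0]], 'wrist_force': [-0.4415, -0.2584, -1.4495], 'gripper_width': 0.0436, 'q': [16.1465, -5.6729, 105.8547, -0.0102, 79.8464, -70.7094]}
24.99993324279785
row [-0.015, 0.01, 1.788, -0.002, -0.003, 0.02]
```

>>> play_rows(
  targets=[
    [-0.01, 0.01, 0.8, 0, 0, 0],
    [-0.01, 0.01, 1.4, 0, 0, 0],
    [-0.01, 0.01, 1.65, 0, 0, 0],
    [-0.01, 0.01, 1.77, 0, 0, 0],
    [-0.01, 0.01, 1.77, 0, 0, 0],
  ],
)

```text
clock: 14.52
tcp_pos: [0.5228, 0.1779, 0.0154]
tcp_rot: [[-0.998, 0.056, 0.001], [0.056, 0.998, 0.0], [-0.001, 0.0, -1.0]]
wrist_force: [-0.5, -0.2, -0.1]
gripper_width: 0.0438
grip_force: 25.0
```

>>> play_rows(
  targets=[
    [0, 0, 0, 0, 0, 0],
    [0, 0, 0, 0, 0, 0],
    [0, 0, -0.6, 0, 0, 0],
    [0, 0, -1.3, 0, 0, 0],
    [0, 0, -2.0, 0, 0, 0],
    [0, 0, -2.7, 0, 0, 0],
    [0, 0, -2.7, 0, 0, 0],
  ],
  claw=0.6,
)

```text
clock: 15.4
tcp_pos: [0.5235, 0.1785, 0.153]
tcp_rot: [[-0.998, 0.055, 0.005], [0.055, 0.998, 0.001], [-0.005, 0.002, -1.0]]
wrist_force: [0.5, 0.0, -0.9]
gripper_width: 0.0557
grip_force: 0.0
```

```bash
python3 - <<'E'
from h import *
st()
im,c=snap('wrist','w5.png')
for r in finder.search_frame('tin_0','wrist'): print(round(r['confidence'],2),onz(c,px(r['xy']),.028).round(4))
go((.432,-.295,.15),-3.3)
E
```

```text
{'clock': 15.4, 'tcp_pos': [0.5235, 0.1785, 0.153], 'tcp_rot': [[-0.9985, 0.0554, 0.0047], [0.0554, 0.9985, 0.0014], [-0.0046, 0.0016, -1.0]], 'wrist_force': [0.4635, 0.0169, -0.8563], 'gripper_width': 0.0557, 'q': [16.1844, -7.3932, 102.6749, -0.0003, 84.4369, -70.6406]}
0.94 [0.5243 0.2508 0.028 ]
0.72 [0.5181 0.1786 0.028 ]
0.56 [ 0.5219 -0.0397  0.028 ]
row [1.28, -9.548, -0.01, 0.001, 0.002, 0.015]
```

>>> play_rows(
  targets=[
    [0, -0.6, 0, 0, 0, 0],
    [0, -1.7, 0, 0, 0, 0],
    [0, -2.9, 0, 0, 0, 0],
    [0, -4.1, 0, 0, 0, 0],
    [0.2, -5.3, 0, 0, 0, 0],
    [0.5, -6.5, 0, 0, 0, 0],
    [0.9, -7.7, 0, 0, 0, 0],
    [1.28, -8.8, 0, 0, 0, 0],
    [1.28, -9.55, 0, 0, 0, 0],
    [1.28, -9.55, 0, 0, 0, 0],
  ],
  claw=1.0,
)

```text
clock: 16.75
tcp_pos: [0.4309, -0.2968, 0.1481]
tcp_rot: [[-0.998, 0.059, -0.002], [0.059, 0.998, 0.001], [0.002, 0.001, -1.0]]
wrist_force: [0.6, -0.3, 0.3]
gripper_width: 0.0931
grip_force: 0.0
```

```bash
python3 - <<'E'
from h import *
g=hover((.432,-.295)); go((g[0],g[1],.007),-3.3)
E
```

```text
{'clock': 16.75, 'tcp_pos': [0.4309, -0.2968, 0.1481], 'tcp_rot': [[-0.9983, 0.0585, -0.0019], [0.0585, 0.9983, 0.0012], [0.002, 0.0011, -1.0]], 'wrist_force': [0.6321, -0.2685, 0.2752], 'gripper_width': 0.0931, 'q': [-37.3404, -10.8804, 106.2043, -0.0117, 84.8046, -123.9829]}
conf 0.56 px [282. 204.] col [148. 196. 201.] ext [ 0.4081 -0.3148] [ 0.4538 -0.2714] centre [ 0.4315 -0.2931]
row [-0.001, 0.03, 2.83, 0.009, -0.01, 0.009]
```

>>> play_rows(
  targets=[
    [0, 0.03, 1, 0, 0, 0],
    [0, 0.03, 2, 0, 0, 0],
    [0, 0.03, 2.6, 0, 0, 0],
    [0, 0.03, 2.83, 0, 0, 0],
    [0, 0.03, 2.83, 0, 0, 0],
  ],
)

```text
clock: 17.48
tcp_pos: [0.4322, -0.2929, 0.0082]
tcp_rot: [[-0.999, 0.055, -0.0], [0.055, 0.999, 0.0], [0.0, 0.0, -1.0]]
wrist_force: [0.6, -0.4, 0.5]
gripper_width: 0.0927
grip_force: 0.0
```

>>> play_rows(
  targets=[
    [0, 0, 0, 0, 0, 0],
    [0, 0, 0, 0, 0, 0],
    [0, 0, 0, 0, 0, 0],
    [0, 0, 0, 0, 0, 0],
    [0, 0, 0, 0, 0, 0],
    [0, 0, 0, 0, 0, 0],
    [0, 0, 0, 0, 0, 0],
    [0, 0, -0.6, 0, 0, 0],
    [0, 0, -1.4, 0, 0, 0],
    [0, 0, -1.9, 0, 0, 0],
  ],
  claw=0.3,
)

```text
clock: 18.73
tcp_pos: [0.4323, -0.2938, 0.1049]
tcp_rot: [[-0.998, 0.056, 0.001], [0.056, 0.998, -0.001], [-0.001, -0.001, -1.0]]
wrist_force: [0.0, -0.7, -1.3]
gripper_width: 0.0436
grip_force: 25.0
```

```bash
python3 - <<'E'
from h import *
st()
go((.5185,.106,.10),-3.3)
E
```

```text
{'clock': 18.725, 'tcp_pos': [0.4323, -0.2938, 0.1049], 'tcp_rot': [[-0.9985, 0.0556, 0.0011], [0.0556, 0.9985, -0.0008], [-0.0011, -0.0007, -1.0]], 'wrist_force': [0.0256, -0.7326, -1.2797], 'gripper_width': 0.0436, 'q': [-36.9967, -9.5672, 109.1572, 0.0018, 80.3344, -123.8124]}
row [-1.277, 8.079, 0.095, -0.005, 0.008, 0.014]
```

>>> play_rows(
  targets=[
    [-0.2, 0.6, 0, 0, 0, 0],
    [-0.5, 1.6, 0, 0, 0, 0],
    [-0.8, 2.7, 0, 0, 0, 0],
    [-1.1, 3.8, 0, 0, 0, 0],
    [-1.27, 4.9, 0, 0, 0, 0],
    [-1.27, 6.0, 0, 0, 0, 0],
    [-1.27, 7.1, 0, 0, 0, 0],
    [-1.27, 7.9, 0, 0, 0, 0],
    [-1.27, 8.07, 0, 0, 0, 0],
    [-1.27, 8.07, 0, 0, 0, 0],
  ],
)

```text
clock: 19.98
tcp_pos: [0.5178, 0.1058, 0.103]
tcp_rot: [[-0.999, 0.055, -0.0], [0.055, 0.999, -0.0], [0.0, -0.0, -1.0]]
wrist_force: [0.4, 0.2, -0.7]
gripper_width: 0.0434
grip_force: 25.0
```

```bash
python3 - <<'E'
from h import *
s=st(); print(s['grip_force'])
go((.5185,.106,.0135),-3.3)
E
```

```text
{'clock': 19.975, 'tcp_pos': [0.5178, 0.1058, 0.103], 'tcp_rot': [[-0.9985, 0.0546, -0.0003], [0.0546, 0.9985, -0.0003], [0.0003, -0.0003, -1.0]], 'wrist_force': [0.3814, 0.1974, -0.7217], 'gripper_width': 0.0434, 'q': [8.79, -8.6455, 108.539, -0.0116, 80.1277, -78.0775]}
24.999928772449493
row [-0.015, 0.005, 1.789, -0.002, -0.002, 0.021]
```

>>> play_rows(
  targets=[
    [-0.01, 0.0, 0.8, 0, 0, 0],
    [-0.01, 0.0, 1.4, 0, 0, 0],
    [-0.01, 0.0, 1.65, 0, 0, 0],
    [-0.01, 0.0, 1.77, 0, 0, 0],
    [-0.01, 0.0, 1.77, 0, 0, 0],
  ],
)

```text
clock: 20.6
tcp_pos: [0.5187, 0.1055, 0.0153]
tcp_rot: [[-0.998, 0.056, 0.001], [0.056, 0.998, 0.0], [-0.001, 0.0, -1.0]]
wrist_force: [-0.3, -0.2, -0.4]
gripper_width: 0.0438
grip_force: 25.0
```

>>> play_rows(
  targets=[
    [0, 0, 0, 0, 0, 0],
    [0, 0, 0, 0, 0, 0],
    [0, 0, -0.6, 0, 0, 0],
    [0, 0, -1.3, 0, 0, 0],
    [0, 0, -2.0, 0, 0, 0],
    [0, 0, -2.7, 0, 0, 0],
    [0, 0, -2.7, 0, 0, 0],
  ],
  claw=0.6,
)

```text
clock: 21.48
tcp_pos: [0.5195, 0.106, 0.1529]
tcp_rot: [[-0.998, 0.055, 0.005], [0.055, 0.998, 0.001], [-0.005, 0.001, -1.0]]
wrist_force: [-0.1, -0.5, 0.4]
gripper_width: 0.056
grip_force: 0.0
```

```bash
python3 - <<'E'
from h import *
st()
im,c=snap('wrist','w6.png')
for r in finder.search_frame('tin_0','wrist'): print(round(r['confidence'],2),onz(c,px(r['xy']),.028).round(4))
go((.4765,-.389,.15),-3.3)
E
```

```text
{'clock': 21.475, 'tcp_pos': [0.5195, 0.106, 0.1529], 'tcp_rot': [[-0.9985, 0.0554, 0.0048], [0.0554, 0.9985, 0.0007], [-0.0048, 0.001, -1.0]], 'wrist_force': [-0.1088, -0.495, 0.4084], 'gripper_width': 0.056, 'q': [8.7713, -10.3865, 105.3258, 0.0001, 84.7798, -78.052]}
0.77 [0.5224 0.2469 0.028 ]
0.7 [0.5154 0.1053 0.028 ]
0.7 [ 0.5224 -0.0528  0.028 ]
0.63 [0.518  0.1748 0.028 ]
row [0.287, -9.926, -0.01, 0.001, 0.003, 0.015]
```

>>> play_rows(
  targets=[
    [0, -0.6, 0, 0, 0, 0],
    [0, -1.7, 0, 0, 0, 0],
    [0, -2.9, 0, 0, 0, 0],
    [0, -4.1, 0, 0, 0, 0],
    [0.1, -5.3, 0, 0, 0, 0],
    [0.28, -6.5, 0, 0, 0, 0],
    [0.28, -7.7, 0, 0, 0, 0],
    [0.28, -8.9, 0, 0, 0, 0],
    [0.28, -9.92, 0, 0, 0, 0],
    [0.28, -9.92, 0, 0, 0, 0],
  ],
  claw=1.0,
)

```text
clock: 22.82
tcp_pos: [0.4757, -0.3911, 0.1475]
tcp_rot: [[-0.998, 0.059, -0.002], [0.059, 0.998, 0.002], [0.002, 0.001, -1.0]]
wrist_force: [-0.0, 0.8, -1.3]
gripper_width: 0.093
grip_force: 0.0
```

```bash
python3 - <<'E'
from h import *
g=hover((.4765,-.389)); go((g[0],g[1],.007),-3.3)
E
```

```text
{'clock': 22.825, 'tcp_pos': [0.4757, -0.3911, 0.1475], 'tcp_rot': [[-0.9983, 0.0587, -0.0023], [0.0587, 0.9983, 0.0016], [0.0024, 0.0014, -1.0]], 'wrist_force': [-0.008, 0.8029, -1.3245], 'gripper_width': 0.093, 'q': [-41.7939, 1.0118, 95.139, -0.0199, 84.0077, -128.4289]}
conf 0.92 px [234. 191.] col [129. 186. 193.] ext [ 0.4387 -0.4486] [ 0.4842 -0.4048] centre [ 0.4619 -0.4267]
row [0.242, -0.783, 2.822, 0.011, -0.012, 0.008]
```

The tin was knocked to about (0.462,−0.427), close to the carton. I'll look before descending.

```bash
python3 - <<'E'
from h import *
im,c=snap('wrist','w7.png')
for k in range(2):
  g=tinmask('wrist',c,(.462,-.427)); print(g[3])
for r in finder.trace('carton','wrist')[:2]:
    m=r['mask'].astype(np.uint8); P=np.array([onz(c,q[0],.0)[:2] for q in max(cv2.findContours(m,0,1)[0],key=len).astype(float)]); print(r['confidence'],P.min(0),P.max(0))
E
```

```text
[ 0.4621316  -0.42594183  0.023     ]
[ 0.4621316  -0.42594183  0.023     ]
```

View pics/w7.png

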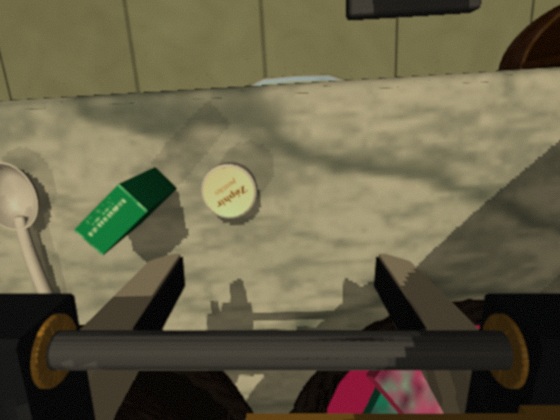

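The tin is at (230,191), with the carton's near corner at (176,187). I'll grip on a diagonal to stay clear of the carton, hovering there first.

>>> play_rows(
  targets=[
    [0.12, -0.4, 0.2, 0, 0, 1.3],
    [0.24, -0.78, 0.4, 0, 0, 2.6],
    [0.24, -0.78, 0.5, 0, 0, 3.9],
    [0.24, -0.78, 0.6, 0, 0, 5.2],
    [0.24, -0.78, 0.6, 0, 0, 5.2],
    [0.24, -0.78, 0.6, 0, 0, 5.2],
  ],
)

```text
clock: 23.88
tcp_pos: [0.463, -0.4267, 0.1201]
tcp_rot: [[-0.713, 0.701, 0.0], [0.701, 0.713, -0.0], [-0.001, -0.0, -1.0]]
wrist_force: [0.3, 1.3, 0.6]
gripper_width: 0.0929
grip_force: 0.0
```

```bash
python3 - <<'E'
from h import *
s=st(); im,c=snap('wrist'); d,r,u,p=tinmask('wrist',c,(.462,-.427),.0235)
m=r['mask'].astype(np.uint8); T=np.array(s['tcp_rot']);t=np.array(s['tcp_pos'])
P=np.array([T.T@(onz(c,q[0],.0235)-t) for q in max(cv2.findContours(m,0,1)[0],key=len).astype(float)])
lo,hi=P.min(0),P.max(0); g=T@np.array([lo[0]+.0223,(lo[1]+hi[1])/2,0])+t
print(r['confidence'],lo,hi,g)
go((g[0],g[1],.007),-45)
E
```

```text
{'clock': 23.875, 'tcp_pos': [0.463, -0.4267, 0.1201], 'tcp_rot': [[-0.7132, 0.7009, 0.0003], [0.7009, 0.7132, -0.0004], [-0.0005, -0.0, -1.0]], 'wrist_force': [0.3281, 1.3127, 0.6144], 'gripper_width': 0.0929, 'q': [-44.9828, 3.4895, 95.1828, -0.0013, 81.2983, -90.4818]}
0.66 [-0.02337464 -0.02386261  0.09657805] [0.02521209 0.02083909 0.0966032 ] [ 0.4626808  -0.42848521  0.12009165]
row [-0.019, -0.027, 2.261, 0.0, 0.004, 0.05]
```

>>> play_rows(
  targets=[
    [-0.02, -0.03, 1, 0, 0, 0],
    [-0.02, -0.03, 1.8, 0, 0, 0],
    [-0.02, -0.03, 2.1, 0, 0, 0],
    [-0.02, -0.03, 2.25, 0, 0, 0],
    [-0.02, -0.03, 2.25, 0, 0, 0],
  ],
)

```text
clock: 24.6
tcp_pos: [0.4627, -0.4291, 0.0081]
tcp_rot: [[-0.71, 0.704, 0.001], [0.704, 0.71, -0.001], [-0.001, -0.0, -1.0]]
wrist_force: [-0.4, 0.3, 0.5]
gripper_width: 0.0927
grip_force: 0.0
```

>>> play_rows(
  targets=[
    [0, 0, 0, 0, 0, 0],
    [0, 0, 0, 0, 0, 0],
    [0, 0, 0, 0, 0, 0],
    [0, 0, 0, 0, 0, 0],
    [0, 0, 0, 0, 0, 0],
    [0, 0, 0, 0, 0, 0],
    [0, 0, 0, 0, 0, 0],
    [0, 0, -0.6, 0, 0, 0],
    [0, 0, -1.4, 0, 0, 0],
    [0, 0, -1.9, 0, 0, 0],
  ],
  claw=0.3,
)

```text
clock: 25.85
tcp_pos: [0.4626, -0.4291, 0.1041]
tcp_rot: [[-0.71, 0.704, 0.001], [0.704, 0.71, -0.001], [-0.001, -0.0, -1.0]]
wrist_force: [-0.8, -0.1, -0.5]
gripper_width: 0.0437
grip_force: 25.0
```

```bash
python3 - <<'E'
from h import *
s=st();print(s['grip_force'])
go((.5145,.034,.10),-3.3)
E
```

```text
{'clock': 25.85, 'tcp_pos': [0.4626, -0.4291, 0.1041], 'tcp_rot': [[-0.7097, 0.7045, 0.001], [0.7045, 0.7097, -0.001], [-0.0014, -0.0, -1.0]], 'wrist_force': [-0.8112, -0.087, -0.5473], 'gripper_width': 0.0437, 'q': [-45.1646, 4.2134, 95.9525, -0.001, 79.7524, -90.3758]}
24.999952018260956
row [5.787, 7.305, 0.073, -0.004, 0.01, -5.186]
```

>>> play_rows(
  targets=[
    [0.4, 0.5, 0, 0, 0, -0.5],
    [1.1, 1.4, 0, 0, 0, -1.2],
    [1.85, 2.3, 0, 0, 0, -1.9],
    [2.6, 3.25, 0, 0, 0, -2.7],
    [3.35, 4.2, 0, 0, 0, -3.5],
    [4.1, 5.15, 0, 0, 0, -4.3],
    [4.85, 6.1, 0, 0, 0, -5.0],
    [5.5, 6.95, 0, 0, 0, -5.2],
    [5.79, 7.3, 0, 0, 0, -5.2],
    [5.79, 7.3, 0, 0, 0, -5.2],
  ],
)

```text
clock: 27.1
tcp_pos: [0.5139, 0.0355, 0.1021]
tcp_rot: [[-0.999, 0.053, -0.0], [0.053, 0.999, 0.0], [0.0, 0.0, -1.0]]
wrist_force: [-0.7, 0.0, -1.3]
gripper_width: 0.0439
grip_force: 25.0
```

```bash
python3 - <<'E'
from h import *
s=st(); print(s['grip_force'])
go((.5145,.034,.0135),-3.3)
E
```

```text
{'clock': 27.1, 'tcp_pos': [0.5139, 0.0355, 0.1021], 'tcp_rot': [[-0.9986, 0.0531, -0.0002], [0.0531, 0.9986, 0.0001], [0.0002, 0.0, -1.0]], 'wrist_force': [-0.6808, 0.0377, -1.2879], 'gripper_width': 0.0439, 'q': [1.1082, -10.3985, 110.1543, 0.0031, 80.2537, -85.8472]}
25.00012904405594
row [-0.013, -0.029, 1.771, 0.0, -0.001, 0.032]
```

>>> play_rows(
  targets=[
    [-0.01, -0.03, 0.8, 0, 0, 0],
    [-0.01, -0.03, 1.4, 0, 0, 0],
    [-0.01, -0.03, 1.65, 0, 0, 0],
    [-0.01, -0.03, 1.76, 0, 0, 0],
    [-0.01, -0.03, 1.76, 0, 0, 0],
  ],
)

```text
clock: 27.72
tcp_pos: [0.5148, 0.0324, 0.0148]
tcp_rot: [[-0.998, 0.056, 0.001], [0.056, 0.998, 0.0], [-0.001, 0.0, -1.0]]
wrist_force: [0.4, 1.1, -0.6]
gripper_width: 0.0437
grip_force: 25.0
```

>>> play_rows(
  targets=[
    [0, 0, 0, 0, 0, 0],
    [0, 0, 0, 0, 0, 0],
    [0, 0, -0.6, 0, 0, 0],
    [0, 0, -1.3, 0, 0, 0],
    [0, 0, -2.0, 0, 0, 0],
    [0, 0, -2.7, 0, 0, 0],
    [0, 0, -2.7, 0, 0, 0],
    [0, 0, -2.7, 0, 0, 0],
  ],
  claw=0.6,
)

```text
clock: 28.72
tcp_pos: [0.5142, 0.0327, 0.1487]
tcp_rot: [[-0.998, 0.055, -0.0], [0.055, 0.998, -0.0], [0.0, -0.0, -1.0]]
wrist_force: [-0.2, -0.5, 0.1]
gripper_width: 0.0561
grip_force: 0.0
```

>>> play_rows(
  targets=[
    [0, 0, 0, 0, 0, 0],
    [0, 0, 0, 0, 0, 0],
    [0, 0, 0.5, 0, 0, 0],
    [0, 0, 1.0, 0, 0, 0],
    [0, 0, 1.6, 0, 0, 0],
    [0, 0, 1.7, 0, 0, 0],
    [0, 0, 1.7, 0, 0, 0],
    [0, 0, 1.7, 0, 0, 0],
  ],
  claw=0.0,
)

```text
clock: 29.72
tcp_pos: [0.515, 0.0327, 0.0654]
tcp_rot: [[-0.998, 0.055, 0.002], [0.055, 0.998, 0.0], [-0.002, 0.0, -1.0]]
wrist_force: [0.2, -0.1, 0.2]
gripper_width: 0.0003
grip_force: 0.0
```

```bash
python3 - <<'E'
from h import *
st()
im,c=snap('wrist')
for r in finder.search_frame('tin_0','wrist'): print(round(r['confidence'],2),onz(c,px(r['xy']),.028).round(4))
go((.5145,.034,.025),-3.3)
E
```

```text
{'clock': 29.725, 'tcp_pos': [0.515, 0.0327, 0.0654], 'tcp_rot': [[-0.9985, 0.0555, 0.0015], [0.0555, 0.9985, 0.0], [-0.0015, 0.0001, -1.0]], 'wrist_force': [0.2409, -0.0862, 0.1939], 'gripper_width': 0.0003, 'q': [0.8014, -8.6434, 112.1791, -0.0009, 76.3769, -86.0171]}
0.97 [0.521  0.1728 0.028 ]
0.72 [0.5093 0.0334 0.028 ]
0.66 [0.5159 0.1042 0.028 ]
0.61 [ 0.5224 -0.0542  0.028 ]
row [0.011, 0.026, 0.804, 0.001, 0.01, 0.014]
```

>>> play_rows(
  targets=[
    [0.02, 0.02, 0.3, 0, 0, 0],
    [0.02, 0.02, 0.55, 0, 0, 0],
    [0.02, 0.02, 0.65, 0, 0, 0],
    [0.02, 0.02, 0.7, 0, 0, 0],
    [0.02, 0.02, 0.74, 0, 0, 0],
    [0.02, 0.02, 0.77, 0, 0, 0],
    [0.02, 0.02, 0.78, 0, 0, 0],
    [0.02, 0.02, 0.78, 0, 0, 0],
  ],
)

```text
clock: 30.82
tcp_pos: [0.5136, 0.0338, 0.0253]
tcp_rot: [[-0.998, 0.056, 0.0], [0.056, 0.998, 0.0], [-0.0, 0.0, -1.0]]
wrist_force: [-1.8, 0.2, 2.7]
gripper_width: 0.0001
grip_force: 1.6
```

>>> play_rows(
  targets=[
    [0, 0, 0.01, 0, 0, 0],
    [0, 0, 0.02, 0, 0, 0],
    [0, 0, 0.03, 0, 0, 0],
    [0, 0, 0.03, 0, 0, 0],
  ],
)

```text
clock: 31.32
tcp_pos: [0.5137, 0.0337, 0.0251]
tcp_rot: [[-0.998, 0.056, 0.0], [0.056, 0.998, -0.0], [-0.0, -0.0, -1.0]]
wrist_force: [-9.9, -0.5, 20.9]
gripper_width: 0.0003
grip_force: 10.2
```

>>> play_rows(
  targets=[
    [0, 0, -0.6, 0, 0, 0],
    [0, 0.8, -0.6, 0, 0, 0],
    [0, 1.44, -0.6, 0, 0, 0],
    [0, 1.44, -0.3, 0, 0, 0],
    [0, 1.44, -0.14, 0, 0, 0],
    [0, 1.44, -0.08, 0, 0, 0],
    [0, 1.44, -0.04, 0, 0, 0],
    [0, 1.44, -0.02, 0, 0, 0],
    [0, 1.44, 0, 0, 0, 0],
    [0, 1.44, 0, 0, 0, 0],
  ],
)

```text
clock: 32.58
tcp_pos: [0.5176, 0.1051, 0.0251]
tcp_rot: [[-0.998, 0.056, 0.0], [0.056, 0.998, -0.001], [-0.0, -0.001, -1.0]]
wrist_force: [-10.9, -4.0, 19.5]
gripper_width: 0.0005
grip_force: 9.5
```

>>> play_rows(
  targets=[
    [0, 0, -0.6, 0, 0, 0],
    [0, 0.8, -0.6, 0, 0, 0],
    [0, 1.44, -0.6, 0, 0, 0],
    [0, 1.44, -0.3, 0, 0, 0],
    [0, 1.44, -0.14, 0, 0, 0],
    [0, 1.44, -0.08, 0, 0, 0],
    [0, 1.44, -0.04, 0, 0, 0],
    [0, 1.44, -0.02, 0, 0, 0],
    [0, 1.44, 0, 0, 0, 0],
    [0, 1.44, 0, 0, 0, 0],
  ],
)

```text
clock: 33.83
tcp_pos: [0.5217, 0.177, 0.0251]
tcp_rot: [[-0.998, 0.056, 0.0], [0.056, 0.998, -0.001], [-0.001, -0.001, -1.0]]
wrist_force: [-9.3, -5.8, 17.8]
gripper_width: 0.0008
grip_force: 8.8
```

>>> play_rows(
  targets=[
    [0, 0, -0.6, 0, 0, 0],
    [0, 0.8, -0.6, 0, 0, 0],
    [0, 1.44, -0.6, 0, 0, 0],
    [0, 1.44, -0.3, 0, 0, 0],
    [0, 1.44, -0.14, 0, 0, 0],
    [0, 1.44, -0.08, 0, 0, 0],
    [0, 1.44, -0.04, 0, 0, 0],
    [0, 1.44, -0.02, 0, 0, 0],
    [0, 1.44, 0, 0, 0, 0],
    [0, 1.44, 0, 0, 0, 0],
  ],
)

```text
clock: 35.08
tcp_pos: [0.5257, 0.2489, 0.0251]
tcp_rot: [[-0.998, 0.056, 0.0], [0.056, 0.998, -0.001], [-0.0, -0.001, -1.0]]
wrist_force: [-9.3, -6.5, 18.7]
gripper_width: 0.0005
grip_force: 8.9
```

All four lids stopped at z=25.1 mm with about 20 N, so they are home. Now over the left wing.

>>> play_rows(
  targets=[
    [0, 0, -1, 0, 0, 0],
    [0, 0, -2, 0, 0, 0],
    [0.6, -0.3, -2.7, 0, 0, 0],
    [1.32, -0.68, -2.74, 0, 0, 0],
    [1.32, -0.68, -2.74, 0, 0, 0],
    [1.32, -0.68, -2.74, 0, 0, 0],
    [1.32, -0.68, -2.74, 0, 0, 0],
  ],
  claw=0.6,
)

```text
clock: 35.95
tcp_pos: [0.4582, 0.2192, 0.1603]
tcp_rot: [[-0.998, 0.056, -0.001], [0.056, 0.998, -0.0], [0.001, -0.0, -1.0]]
wrist_force: [0.8, 0.6, 0.1]
gripper_width: 0.0558
grip_force: 0.0
```

```bash
python3 - <<'E'
from h import *
s=st(); print(s['ft_torque'])
im,c=snap('wrist')
for r in finder.search_frame('tin_0','wrist')+finder.search_frame('wing_left','wrist'): print(round(r['confidence'],2),np.round(px(r['xy'])),onz(c,px(r['xy']),.0435).round(4))
a=ortho(im,c,.0575,.40,.56,.05,.29,3300)
for i in range(0,24): cv2.putText(a,str(50+i*10),(i*33,10),0,.35,(0,0,255),1)
for i in range(0,16): cv2.putText(a,str(400+i*10),(0,i*33+4),0,.35,(0,0,255),1)
cv2.imwrite('pics/w8o.png',a)
E
```

```text
{'clock': 35.95, 'tcp_pos': [0.4582, 0.2192, 0.1603], 'tcp_rot': [[-0.9984, 0.0557, -0.0005], [0.0557, 0.9984, -0.0003], [0.0005, -0.0003, -1.0]], 'wrist_force': [0.8203, 0.5574, 0.1479], 'gripper_width': 0.0558, 'q': [22.6918, -13.3459, 107.1395, -0.0044, 86.2404, -64.1122]}
[ 0.0411838  -0.00746334  0.00593054]
0.96 [ 80. 272.] [0.5037 0.0506 0.0435]
0.9 [240. 272.] [0.5113 0.184  0.0435]
0.65 [157. 268.] [0.504  0.1147 0.0435]
0.57 [  4. 288.] [ 0.5147 -0.017   0.0435]
0.56 [317. 275.] [0.5173 0.2479 0.0435]
0.64 [276. 207.] [0.4569 0.2171 0.0435]
0.57 [155. 270.] [0.5057 0.1132 0.0435]
```

View pics/w8o.png

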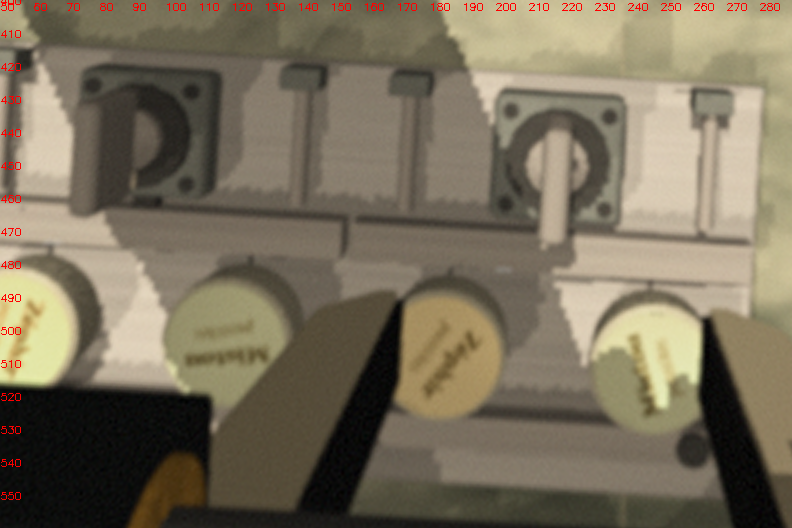

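The left wing is aligned with the jig, with its top centred at about (557,180), which is (0.457,0.2188). All four tins are in the channel, including those at (185,350), (450,350) and (648,360). Gripping the left wing.

>>> play_rows(
  targets=[
    [0.02, -0.01, 1, 0, 0, 0],
    [0.02, -0.01, 1.8, 0, 0, 0],
    [0.02, -0.01, 2.2, 0, 0, 0],
    [0.02, -0.01, 2.45, 0, 0, 0],
    [0.02, -0.01, 2.45, 0, 0, 0],
  ],
)

```text
clock: 36.72
tcp_pos: [0.4568, 0.2188, 0.0382]
tcp_rot: [[-0.998, 0.056, -0.0], [0.056, 0.998, -0.0], [0.0, -0.0, -1.0]]
wrist_force: [0.1, 0.3, -0.3]
gripper_width: 0.0558
grip_force: 0.0
```

>>> play_rows(
  targets=[
    [0, 0, 0, 0, 0, 0],
    [0, 0, 0, 0, 0, 0],
    [0, 0, 0, 0, 0, 0],
    [0, 0, 0, 0, 0, 0],
    [0, 0, 0, 0, 0, 0],
    [0, 0, 0, 0, 0, 0],
    [0, 0, 0, 0, 0, 0],
    [0, 0, 0, 0, 0, 0],
    [0, 0, 0, 0, 0, 0],
  ],
  claw=0.0,
  newtons=15,
)

```text
clock: 37.85
tcp_pos: [0.4566, 0.2183, 0.0382]
tcp_rot: [[-0.998, 0.056, -0.0], [0.056, 0.998, -0.001], [0.0, -0.001, -1.0]]
wrist_force: [-0.8, -4.5, 1.9]
gripper_width: 0.0089
grip_force: 15.0
```

```bash
python3 - <<'E'
from h import *
s=st(); print(s['ft_torque'],s['grip_force'])
E
```

```text
{'clock': 37.85, 'tcp_pos': [0.4566, 0.2183, 0.0382], 'tcp_rot': [[-0.9985, 0.0556, -0.0001], [0.0556, 0.9985, -0.0009], [0.0001, -0.0009, -1.0]], 'wrist_force': [-0.7739, -4.5223, 1.9154], 'gripper_width': 0.0089, 'q': [22.6859, -8.3894, 114.6467, -0.0481, 73.7713, -64.1128]}
[-0.90300245  0.22729905 -0.03203502] 14.991426318883896
```

>>> play_rows(
  targets=[
    [0, -0.01, 0, 0, 0, 0],
    [0, -0.01, 0, 0, 0, 0.6],
    [0, -0.01, 0, 0, 0, 1.5],
    [0, -0.01, 0, 0, 0, 2.5],
    [0, -0.01, 0, 0, 0, 3.5],
    [0, -0.01, 0, 0, 0, 4.5],
    [0, -0.01, 0, 0, 0, 5.5],
    [0, -0.01, 0, 0, 0, 6.2],
    [0, -0.01, 0, 0, 0, 6.5],
    [0, -0.01, 0, 0, 0, 6.5],
  ],
)

```text
clock: 39.1
tcp_pos: [0.457, 0.2187, 0.0383]
tcp_rot: [[-0.571, 0.821, 0.001], [0.821, 0.571, 0.001], [0.0, 0.002, -1.0]]
wrist_force: [4.5, 4.2, -2.0]
gripper_width: 0.009
grip_force: 15.0
```

```bash
python3 - <<'E'
from h import *
s=st(); print(s['ft_torque'],s['grip_force'])
R=Ro.from_matrix(Rdown(-3.3).T@np.array(s['tcp_rot'])).as_rotvec(degrees=True);print('turn',R)
E
```

```text
{'clock': 39.1, 'tcp_pos': [0.457, 0.2187, 0.0383], 'tcp_rot': [[-0.5709, 0.821, 0.0011], [0.821, 0.5709, 0.0014], [0.0005, 0.0017, -1.0]], 'wrist_force': [4.4661, 4.1798, -2.0499], 'gripper_width': 0.009, 'q': [22.6648, -8.4044, 114.6564, 0.0497, 73.6602, -12.1613]}
[ 0.7742807  -0.7293879  -0.00990875] 14.99730795621872
turn [-1.01984944e-01 -1.72184152e-02  5.18878093e+01]
```

>>> play_rows(
  targets=[
    [-0.03, 0.01, 0, 0, 0, 0.5],
    [-0.03, 0.01, 0, 0, 0, 1.5],
    [-0.03, 0.01, 0, 0, 0, 2.5],
    [-0.03, 0.01, 0, 0, 0, 3.5],
    [-0.03, 0.01, 0, 0, 0, 4.5],
    [-0.03, 0.01, 0, 0, 0, 5.5],
    [-0.03, 0.01, 0, 0, 0, 6.5],
    [-0.03, 0.01, 0, 0, 0, 7.2],
    [-0.03, 0.01, 0, 0, 0, 7.5],
    [-0.03, 0.01, 0, 0, 0, 7.5],
  ],
)

```text
clock: 40.35
tcp_pos: [0.458, 0.2184, 0.0383]
tcp_rot: [[0.425, 0.905, 0.0], [0.905, -0.425, 0.003], [0.003, -0.001, -1.0]]
wrist_force: [1.6, 11.1, -1.4]
gripper_width: 0.0086
grip_force: 15.0
```

```bash
cat >> h.py <<'E'
def turn():
    s=bot.state(); T=np.array(s['tcp_rot']); R=Ro.from_matrix(Rdown(-3.3).T@T).as_rotvec(degrees=True)
    print('turn',R[2].round(2),'tq',np.round(s['ft_torque'],4),'F tool',(T.T@np.array(s['wrist_force'])).round(2),'pos',np.round(s['tcp_pos'],4),'eff6',np.round(s['joint_efforts'],3)[-1],'q6',s['q'][5],'grip',s['grip_force'])
E
python3 - <<'E'
from h import *
turn(); im,c=snap('wrist','w9.png'); turn()
cv2.imwrite('pics/w9c.png',cv2.resize(im[120:400,100:460],None,fx=2,fy=2))
E
```

```text
turn 111.87 tq [ 1.8165 -0.0866 -0.0326] F tool [10.77 -3.28  1.46] pos [0.458  0.2184 0.0383] eff6 0.489 q6 47.678398826912826 grip 14.999451488256454
turn 111.84 tq [ 1.8285 -0.0427  0.004 ] F tool [10.15 -2.85  2.3 ] pos [0.458  0.2185 0.0383] eff6 0.134 q6 47.6495064683616 grip 14.999096095561981
```

View pics/w9c.png

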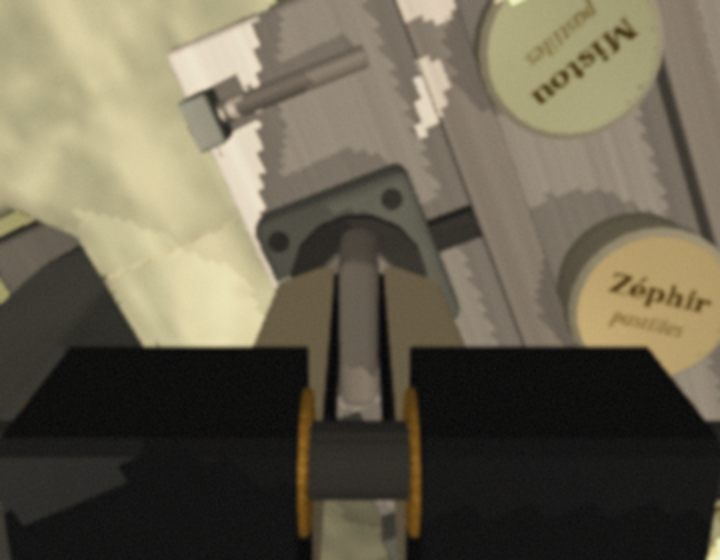

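>>> play_rows(
  targets=[
    [0.02, 0, 0, 0, 0, 0],
    [0.02, 0, 0, 0, 0, 0.5],
    [0.02, 0, 0, 0, 0, 1.2],
    [0.02, 0, 0, 0, 0, 1.8],
    [0.02, 0, 0, 0, 0, 2.0],
  ],
)

```text
clock: 41.02
tcp_pos: [0.4582, 0.2185, 0.0382]
tcp_rot: [[0.659, 0.752, -0.0], [0.752, -0.659, 0.001], [0.0, -0.001, -1.0]]
wrist_force: [-0.9, 4.1, 1.3]
gripper_width: 0.009
grip_force: 15.0
```

```bash
cat >> h.py <<'E'
def tq(n=8):
    a=[]
    for i in range(n):
        a.append(bot.state()['ft_torque'][2]); im=vision.camera('wrist')
    a=np.array(a);print('tz mean',a.mean().round(4),'sd',a.std().round(4)); turn(); return im
E
python3 - <<'E'
from h import *
tq()
E
```

```text
tz mean -0.0118 sd 0.0204
turn 127.78 tq [0.8464 0.5273 0.0169] F tool [ 2.09 -4.1  -2.43] pos [0.4582 0.2185 0.0382] eff6 -0.022 q6 63.651560830391276 grip 15.001467168331146
```

>>> play_rows(
  targets=[
    [0, 0, 0, 0, 0, 0.4],
    [0, 0, 0, 0, 0, 0.8],
    [0, 0, 0, 0, 0, 1.2],
    [0, 0, 0, 0, 0, 1.5],
    [0, 0, 0, 0, 0, 1.5],
  ],
)

```text
clock: 42.05
tcp_pos: [0.4583, 0.2184, 0.0382]
tcp_rot: [[0.8, 0.601, 0.0], [0.601, -0.8, 0.0], [0.0, -0.0, -1.0]]
wrist_force: [-1.4, 4.9, 2.2]
gripper_width: 0.0089
grip_force: 15.0
```

```bash
python3 - <<'E'
from h import *
tq()
E
```

```text
tz mean 0.0236 sd 0.0304
turn 139.76 tq [ 0.8836  0.3863 -0.0091] F tool [ 1.54 -5.24 -1.65] pos [0.4583 0.2184 0.0382] eff6 0.027 q6 75.63438189833728 grip 15.000540018081665
```

>>> play_rows(
  targets=[
    [0, -0.01, 0, 0, 0, 0.4],
    [0, -0.01, 0, 0, 0, 0.8],
    [0, -0.01, 0, 0, 0, 1.2],
    [0, -0.01, 0, 0, 0, 1.2],
  ],
)

```text
clock: 42.95
tcp_pos: [0.4583, 0.2183, 0.0382]
tcp_rot: [[0.889, 0.459, 0.001], [0.459, -0.889, -0.0], [0.0, 0.001, -1.0]]
wrist_force: [2.7, 0.6, 0.7]
gripper_width: 0.0093
grip_force: 15.0
```

```bash
python3 - <<'E'
from h import *
im=tq(14); c=vision.get_calibration('wrist')
a=ortho(im,c,.016,.44,.58,.14,.30,4000); cv2.imwrite('pics/w10o.png',a)
E
```

```text
tz mean 0.0625 sd 0.04
turn 149.47 tq [-0.333  -0.7953  0.012 ] F tool [ 3.21  3.6  -0.84] pos [0.4582 0.2184 0.0382] eff6 0.069 q6 85.39513033519772 grip 15.004326403141022
```

View pics/w10o.png

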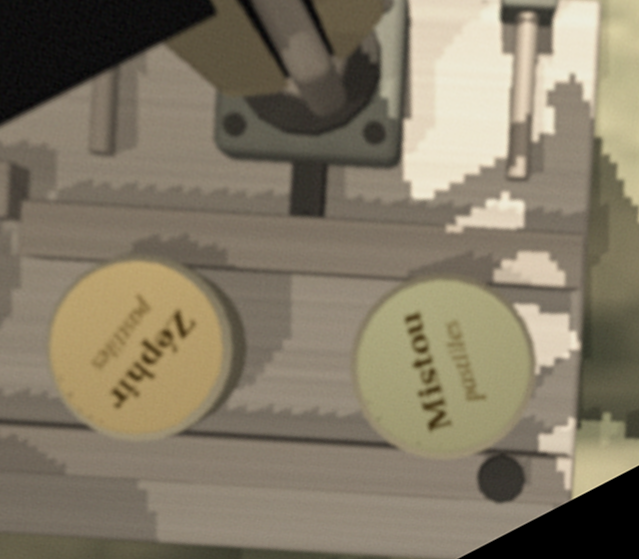

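The jaw's edge (row 256 to 287) is about 42 mm from the fence line (row 423 to 453). With torque at ~0.06 N·m, the left jaw looks tight. One small further step will confirm it.

>>> play_rows(
  targets=[
    [0, 0, 0, 0, 0, 0.3],
    [0, 0, 0, 0, 0, 0.6],
    [0, 0, 0, 0, 0, 1.0],
    [0, 0, 0, 0, 0, 1.0],
  ],
)

```text
clock: 44.15
tcp_pos: [0.4583, 0.2183, 0.0383]
tcp_rot: [[0.945, 0.328, 0.001], [0.328, -0.945, -0.0], [0.0, 0.001, -1.0]]
wrist_force: [6.2, -2.2, 1.3]
gripper_width: 0.009
grip_force: 15.0
```

```bash
python3 - <<'E'
from h import *
b=cv2.imread('pics/w10o.png')
im=tq(14); c=vision.get_calibration('wrist')
a=ortho(im,c,.016,.44,.58,.14,.30,4000); cv2.imwrite('pics/w11o.png',a)
# jaw & fence row edges: match patch strips vertically
def sh(r0,r1,c0,c1):
    t=b[r0:r1,c0:c1]; res=cv2.matchTemplate(a[r0-12:r1+12,c0-12:c1+12],t,cv2.TM_CCOEFF_NORMED); _,v,_,l=cv2.minMaxLoc(res); return l[0]-12,l[1]-12,round(v,3)
print('jaw left end',sh(170,280,10,60),'jaw right end',sh(225,295,545,590),'fence knob',sh(450,505,475,530),'housing',sh(100,160,215,260),'tin',sh(280,420,70,210),sh(300,440,375,510))
E
```

```text
tz mean 0.0301 sd 0.0345
turn 157.47 tq [-0.4401 -0.8382  0.0167] F tool [ 2.89  3.73 -0.65] pos [0.4583 0.2183 0.0382] eff6 0.03 q6 93.39665463036685 grip 15.001630336046219Traceback (most recent call last):
  File "<stdin>", line 8, in <module>
  File "<stdin>", line 7, in sh
cv2.error: OpenCV(4.12.0) /io/opencv/modules/imgproc/src/templmatch.cpp:1179: error: (-215:Assertion failed) _img.size().height <= _templ.size().height && _img.size().width <= _templ.size().width in function 'matchTemplate'
```

```bash
python3 - <<'E'
import cv2
b=cv2.imread('pics/w10o.png');a=cv2.imread('pics/w11o.png')
def sh(r0,r1,c0,c1):
    t=b[r0:r1,c0:c1]; res=cv2.matchTemplate(a[r0-12:r1+12,c0-12:c1+12],t,cv2.TM_CCOEFF_NORMED); _,v,_,l=cv2.minMaxLoc(res); return l[0]-12,l[1]-12,round(v,3)
print('jaw left end',sh(170,280,15,60),'jaw right end',sh(225,295,545,590),'fence knob',sh(450,505,475,530),'housing',sh(100,160,215,260),'tin',sh(280,420,70,210),sh(300,440,375,510))
cv2.imwrite('pics/cmp.png',cv2.hconcat([b[150:520,0:320],a[150:520,0:320]]))
E
```

```text
jaw left end (-1, 0, 0.986) jaw right end (8, 2, 0.663) fence knob (0, 0, 0.991) housing (1, 0, 0.979) tin (2, -1, 0.994) (2, -1, 0.994)
```

View pics/cmp.png

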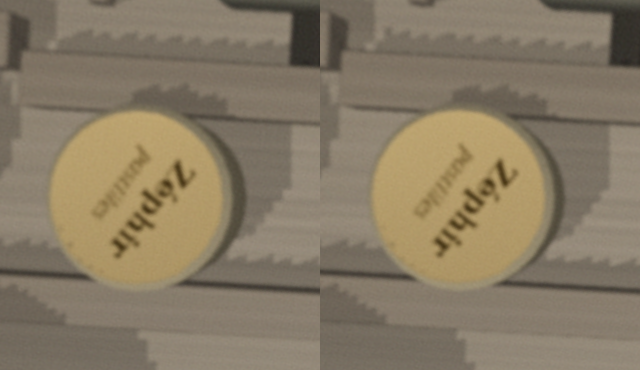

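Over the 8° step the jaw image did not move, where free travel would have shifted it ~2 px. So the clutch is slipping and I let go of the left screw.

>>> play_rows(
  targets=[
    [0, 0, 0, 0, 0, 0],
    [0, 0, 0, 0, 0, 0],
    [0, 0, 0, 0, 0, 0],
    [0, 0, -0.6, 0, 0, 0],
    [0, 0, -1.5, 0, 0, 0],
    [0, 0, -2.4, 0, 0, 0],
    [0, 0, -2.4, 0, 0, 0],
  ],
  claw=0.5,
)

```text
clock: 45.72
tcp_pos: [0.4591, 0.2191, 0.1617]
tcp_rot: [[0.944, 0.329, 0.005], [0.329, -0.944, 0.002], [0.005, -0.0, -1.0]]
wrist_force: [0.2, 0.8, 0.2]
gripper_width: 0.0464
grip_force: 0.0
```

```bash
python3 - <<'E'
from h import *
s=st();im,c=snap('wrist','w12.png')
a=ortho(im,c,.03,.43,.485,.19,.245,11000); b=ortho(im,c,.016,.42,.57,.04,.19,4000); cv2.imwrite('pics/w12o.png',np.hstack([a[:600,:],np.zeros_like(a[:600,:10])])); 
go((.4503,.075,.155),-3.3)
E
```

```text
{'clock': 45.725, 'tcp_pos': [0.4591, 0.2191, 0.1617], 'tcp_rot': [[0.9442, 0.3292, 0.0048], [0.3292, -0.9442, 0.0021], [0.0052, -0.0004, -1.0]], 'wrist_force': [0.2062, 0.7684, 0.2288], 'gripper_width': 0.0464, 'q': [22.6329, -13.5094, 107.1389, 0.005, 86.0696, 93.4102]}
row [-1.1, 2.662, 0.082, 0.021, -0.007, -19.685]
```

View pics/w12o.png

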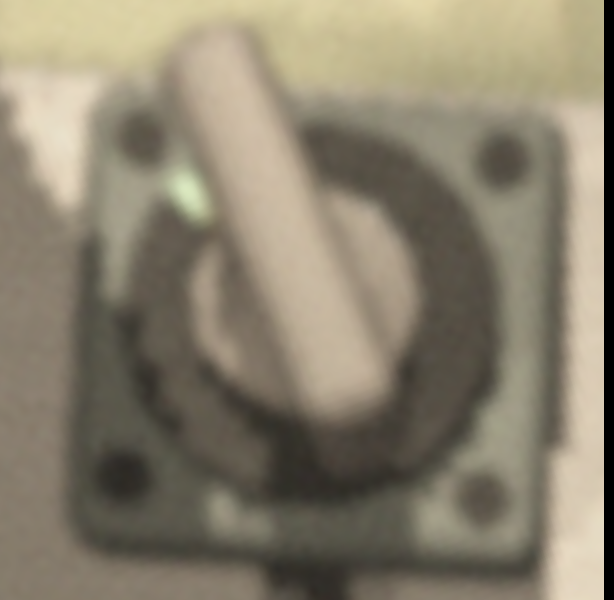

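The collar's white mark at (190,195) lags the wing by about 26°, so the left clutch slipped ~0.45 rad, which is within limits. The stop came at ~131° of collar turn. Moving to the right wing and rotating back.

>>> play_rows(
  targets=[
    [-0.2, 0.4, 0, 0, 0, -0.8],
    [-0.4, 0.9, 0, 0, 0, -2.0],
    [-0.6, 1.4, 0, 0, 0, -3.2],
    [-0.8, 1.9, 0, 0, 0, -4.4],
    [-1.0, 2.4, 0, 0, 0, -5.6],
    [-1.1, 2.66, 0, 0, 0, -6.8],
    [-1.1, 2.66, 0, 0, 0, -8.0],
    [-1.1, 2.66, 0, 0, 0, -9.2],
    [-1.1, 2.66, 0, 0, 0, -10.4],
    [-1.1, 2.66, 0, 0, 0, -11.2],
  ],
)

```text
clock: 47.02
tcp_pos: [0.4493, 0.0748, 0.1564]
tcp_rot: [[-0.327, 0.945, -0.002], [0.945, 0.327, -0.0], [0.001, -0.002, -1.0]]
wrist_force: [0.5, 0.4, -0.6]
gripper_width: 0.0465
grip_force: 0.0
```

>>> play_rows(
  targets=[
    [0, 0, 0, 0, 0, -1.2],
    [0, 0, 0, 0, 0, -2.4],
    [0, 0, 0, 0, 0, -3.6],
    [0, 0, 0, 0, 0, -4.8],
    [0, 0, 0, 0, 0, -6.0],
    [0, 0, 0, 0, 0, -7.2],
    [0, 0, 0, 0, 0, -8.2],
    [0, 0, 0, 0, 0, -8.5],
    [0, 0, 0, 0, 0, -8.5],
    [0, 0, 0, 0, 0, -8.5],
  ],
)

```text
clock: 48.28
tcp_pos: [0.4496, 0.0748, 0.1573]
tcp_rot: [[-0.998, 0.057, -0.001], [0.057, 0.998, -0.0], [0.001, -0.0, -1.0]]
wrist_force: [-0.0, -0.4, 0.2]
gripper_width: 0.0462
grip_force: 0.0
```

```bash
python3 - <<'E'
from h import *
st();turn();im,c=snap('wrist','w13.png')
for r in finder.search_frame('wing_right','wrist'): print(round(r['confidence'],2),np.round(px(r['xy'])),onz(c,px(r['xy']),.0435).round(4))
a=ortho(im,c,.0575,.42,.485,.045,.11,9000)
for i in range(0,7): cv2.putText(a,str(45+i*10),(i*90,10),0,.4,(0,0,255),1);cv2.putText(a,str(420+i*10),(0,i*90+4),0,.4,(0,0,255),1)
cv2.imwrite('pics/w13o.png',a)
E
```

```text
{'clock': 48.275, 'tcp_pos': [0.4496, 0.0748, 0.1573], 'tcp_rot': [[-0.9984, 0.0567, -0.0012], [0.0567, 0.9984, -0.0001], [0.0012, -0.0001, -1.0]], 'wrist_force': [-0.0045, -0.3651, 0.1647], 'gripper_width': 0.0462, 'q': [6.2422, -20.4643, 112.9842, 0.0025, 87.5465, -80.5101]}
turn -0.05 tq [ 0.0002  0.0154 -0.0099] F tool [-0.02 -0.36 -0.16] pos [0.4496 0.0748 0.1573] eff6 -0.034 q6 -80.51010275339961 grip 0.0
0.8 [282. 208.] [0.4487 0.0771 0.0435]
0.26 [456. 210.] [0.458  0.2145 0.0435]
```

View pics/w13o.png

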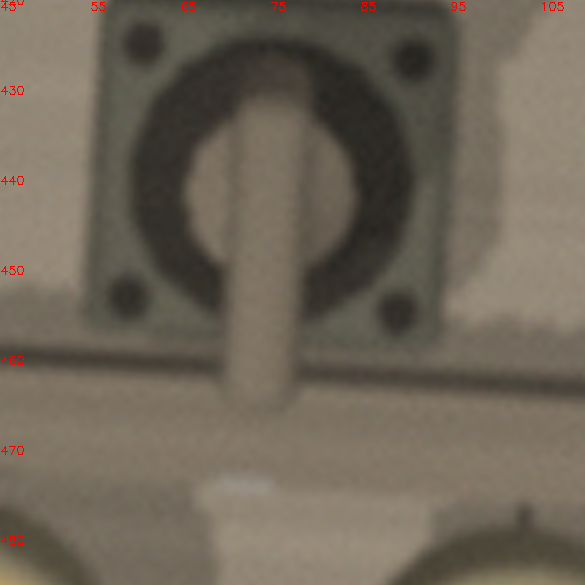

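The right wing is centred at about (268,235), i.e. ~(0.450,0.0745), aligned with the jig. Gripping it.

>>> play_rows(
  targets=[
    [-0.01, -0.01, 1, 0, 0, 0],
    [-0.01, -0.01, 1.8, 0, 0, 0],
    [-0.01, -0.01, 2.2, 0, 0, 0],
    [-0.01, -0.01, 2.38, 0, 0, 0],
    [-0.01, -0.01, 2.38, 0, 0, 0],
  ],
)

```text
clock: 49.0
tcp_pos: [0.4503, 0.0743, 0.0392]
tcp_rot: [[-0.998, 0.056, -0.0], [0.056, 0.998, -0.0], [0.0, -0.0, -1.0]]
wrist_force: [0.3, -0.7, 0.7]
gripper_width: 0.0464
grip_force: 0.0
```

>>> play_rows(
  targets=[
    [0, 0, 0, 0, 0, 0],
    [0, 0, 0, 0, 0, 0],
    [0, 0, 0, 0, 0, 0],
    [0, 0, 0, 0, 0, 0],
    [0, 0, 0, 0, 0, 0],
    [0, 0, 0, 0, 0, 0],
    [0, 0, 0, 0, 0, 0],
    [0, 0, 0, 0, 0, 0],
  ],
  claw=0.0,
  newtons=15,
)

```text
clock: 50.0
tcp_pos: [0.4504, 0.0743, 0.0393]
tcp_rot: [[-0.998, 0.056, 0.0], [0.056, 0.998, -0.0], [-0.0, -0.0, -1.0]]
wrist_force: [-1.0, -1.6, 2.5]
gripper_width: 0.0087
grip_force: 15.0
```

>>> play_rows(
  targets=[
    [0, 0, 0, 0, 0, 0],
    [0, 0, 0, 0, 0, 0.6],
    [0, 0, 0, 0, 0, 1.5],
    [0, 0, 0, 0, 0, 2.5],
    [0, 0, 0, 0, 0, 3.5],
    [0, 0, 0, 0, 0, 4.5],
    [0, 0, 0, 0, 0, 5.5],
    [0, 0, 0, 0, 0, 6.2],
    [0, 0, 0, 0, 0, 6.5],
    [0, 0, 0, 0, 0, 6.5],
  ],
)

```text
clock: 51.25
tcp_pos: [0.4499, 0.0733, 0.0392]
tcp_rot: [[-0.57, 0.821, -0.001], [0.821, 0.57, -0.002], [-0.001, -0.002, -1.0]]
wrist_force: [-6.8, -12.3, 8.8]
gripper_width: 0.0088
grip_force: 15.0
```

```bash
python3 - <<'E'
from h import *
turn()
E
```

```text
turn 51.93 tq [-2.2888  1.3014  0.046 ] F tool [ -6.25 -12.62  -8.79] pos [0.4499 0.0733 0.0392] eff6 0.51 q6 -28.60762598193641 grip 15.018657445907593
```

>>> play_rows(
  targets=[
    [-0.01, -0.025, 0, 0, 0, 0.5],
    [-0.01, -0.025, 0, 0, 0, 1.5],
    [-0.01, -0.025, 0, 0, 0, 2.5],
    [-0.01, -0.025, 0, 0, 0, 3.5],
    [-0.01, -0.025, 0, 0, 0, 4.5],
    [-0.01, -0.025, 0, 0, 0, 5.5],
    [-0.01, -0.025, 0, 0, 0, 6.5],
    [-0.01, -0.025, 0, 0, 0, 7.2],
    [-0.01, -0.025, 0, 0, 0, 7.5],
    [-0.01, -0.025, 0, 0, 0, 7.5],
  ],
)

```text
clock: 52.5
tcp_pos: [0.4484, 0.073, 0.0392]
tcp_rot: [[0.426, 0.905, -0.003], [0.905, -0.426, -0.001], [-0.002, -0.003, -1.0]]
wrist_force: [-13.0, -4.4, 13.1]
gripper_width: 0.0091
grip_force: 15.0
```

```bash
python3 - <<'E'
from h import *
tq(8)
E
```

```text
tz mean 0.0009 sd 0.0303
turn 111.88 tq [-9.2390e-01  2.6755e+00  9.0000e-04] F tool [-10.06 -11.19 -12.93] pos [0.4485 0.073  0.0392] eff6 -0.002 q6 31.222303872058944 grip 15.016041845083237
```

>>> play_rows(
  targets=[
    [-0.02, -0.025, -0.02, 0, 0, 0],
    [-0.02, -0.025, -0.02, 0, 0, 0.5],
    [-0.02, -0.025, -0.02, 0, 0, 1.2],
    [-0.02, -0.025, -0.02, 0, 0, 2.0],
    [-0.02, -0.025, -0.02, 0, 0, 2.5],
    [-0.02, -0.025, -0.02, 0, 0, 2.5],
  ],
)

```text
clock: 53.65
tcp_pos: [0.4476, 0.0731, 0.0394]
tcp_rot: [[0.709, 0.705, -0.001], [0.705, -0.709, 0.001], [-0.0, -0.001, -1.0]]
wrist_force: [0.9, 2.8, -7.6]
gripper_width: 0.0093
grip_force: 15.0
```

```bash
python3 - <<'E'
from h import *
im=tq(12); c=vision.get_calibration('wrist')
cv2.imwrite('pics/r1.png',ortho(im,c,.016,.44,.58,0,.16,4000))
E
```

```text
tz mean 0.0175 sd 0.0209
turn 131.87 tq [ 0.9653  0.0447 -0.0243] F tool [ 3.57 -2.82 15.23] pos [0.4476 0.0729 0.0395] eff6 0.018 q6 51.17734251533934 grip 14.99659851193428
```

>>> play_rows(
  targets=[
    [0, 0, 0, 0, 0, 0.3],
    [0, 0, 0, 0, 0, 0.7],
    [0, 0, 0, 0, 0, 1.2],
    [0, 0, 0, 0, 0, 1.2],
  ],
)

```text
clock: 54.75
tcp_pos: [0.4474, 0.0731, 0.0396]
tcp_rot: [[0.817, 0.576, -0.001], [0.576, -0.817, 0.001], [-0.001, -0.001, -1.0]]
wrist_force: [-1.4, 6.8, -15.1]
gripper_width: 0.0086
grip_force: 15.0
```

```bash
python3 - <<'E'
from h import *
im=tq(12); c=vision.get_calibration('wrist')
cv2.imwrite('pics/r2.png',ortho(im,c,.016,.44,.58,0,.16,4000))
E
```

```text
tz mean 0.0452 sd 0.0345
turn 141.47 tq [1.1791 0.3092 0.0102] F tool [ 3.19 -6.26 14.95] pos [0.4474 0.0731 0.0396] eff6 0.038 q6 60.779980657280944 grip 14.994231462478638
```

View pics/r2.png

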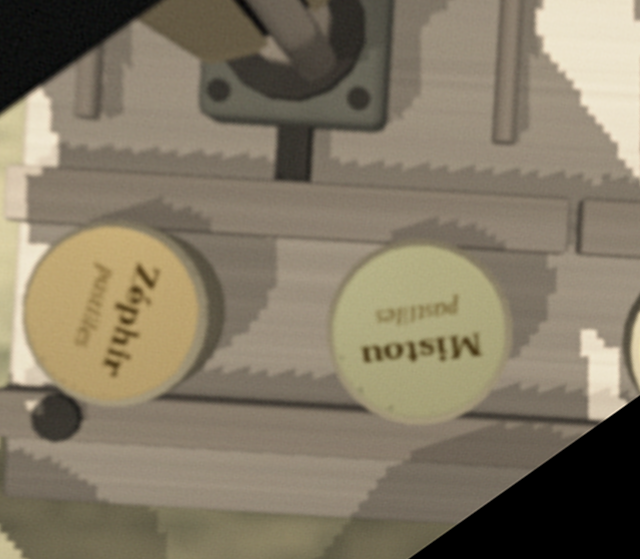

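Pictured: the right jaw's channel edge (row 252 at column 570) is level with the tight left jaw's (row 255 at column 590), and both tins touch the jaw and fence. One more small step, then compare.

>>> play_rows(
  targets=[
    [0, 0, 0, 0, 0, 0.3],
    [0, 0, 0, 0, 0, 0.6],
    [0, 0, 0, 0, 0, 0.9],
    [0, 0, 0, 0, 0, 0.9],
  ],
)

```text
clock: 55.85
tcp_pos: [0.4474, 0.0733, 0.0395]
tcp_rot: [[0.883, 0.469, -0.002], [0.469, -0.883, 0.001], [-0.001, -0.002, -1.0]]
wrist_force: [-1.6, 7.5, -14.9]
gripper_width: 0.0086
grip_force: 15.0
```

```bash
python3 - <<'E'
from h import *
im=tq(10); c=vision.get_calibration('wrist')
cv2.imwrite('pics/r3.png',ortho(im,c,.016,.44,.58,0,.16,4000))
I=[cv2.imread(f'pics/r{i}.png') for i in(1,2,3)]
def sh(b,a,r0,r1,c0,c1):
    t=b[r0:r1,c0:c1]; res=cv2.matchTemplate(a[r0-12:r1+12,c0-12:c1+12],t,cv2.TM_CCOEFF_NORMED); _,v,_,l=cv2.minMaxLoc(res); return l[0]-12,l[1]-12,round(v,3)
for b,a in((I[0],I[1]),(I[1],I[2])):
    print({k:sh(b,a,*w) for k,w in dict(jawend=(185,265,545,577),leftjaw=(185,265,583,625),knob=(385,445,25,85),housing=(70,130,200,240),tinL=(240,380,60,180),tinR=(260,400,350,490)).items()})
E
```

```text
tz mean 0.0479 sd 0.0262
turn 148.66 tq [ 1.4958  0.5594 -0.0273] F tool [ 1.6  -8.69 14.87] pos [0.4473 0.0733 0.0396] eff6 0.042 q6 67.97759208408253 grip 14.990064650774002
{'jawend': (-1, 1, 0.941), 'leftjaw': (0, 1, 0.919), 'knob': (0, 0, 0.9), 'housing': (0, 0, 0.969), 'tinL': (2, -1, 0.99), 'tinR': (2, -2, 0.991)}
{'jawend': (-1, 0, 0.965), 'leftjaw': (0, 0, 0.947), 'knob': (0, 0, 0.932), 'housing': (1, 0, 0.981), 'tinL': (2, -1, 0.993), 'tinR': (2, -1, 0.993)}
```

The jaw stayed still relative to the left jaw through both steps while the torque was ~0.05 N·m, so it is slipping. Letting go and checking.

>>> play_rows(
  targets=[
    [0, 0, 0, 0, 0, 0],
    [0, 0, 0, 0, 0, 0],
    [0, 0, 0, 0, 0, 0],
    [0, 0, -0.6, 0, 0, 0],
    [0, 0, -1.5, 0, 0, 0],
    [0, 0, -2.4, 0, 0, 0],
    [0, 0, -2.4, 0, 0, 0],
    [0, 0, -2.4, 0, 0, 0],
  ],
  claw=0.5,
)

```text
clock: 57.35
tcp_pos: [0.4479, 0.0727, 0.1596]
tcp_rot: [[0.883, 0.47, -0.0], [0.47, -0.883, -0.0], [-0.0, 0.0, -1.0]]
wrist_force: [-0.3, 0.2, 0.9]
gripper_width: 0.0467
grip_force: 0.0
```

```bash
python3 - <<'E'
from h import *
s=st();im,c=snap('wrist','w14.png')
a=ortho(im,c,.03,.42,.475,.045,.10,7000); b=ortho(im,c,.025,.42,.57,-.0,.13,2566); 
cv2.imwrite('pics/w14o.png',np.hstack([a[:385],b[:385,:330]]))
for r in finder.search_frame('tin_0','wrist'): print(round(r['confidence'],2),onz(c,px(r['xy']),.025).round(4))
E
```

```text
{'clock': 57.35, 'tcp_pos': [0.4479, 0.0727, 0.1596], 'tcp_rot': [[0.8829, 0.4697, -0.0002], [0.4697, -0.8829, -0.0002], [-0.0002, 0.0001, -1.0]], 'wrist_force': [-0.2652, 0.2061, 0.9404], 'gripper_width': 0.0467, 'q': [6.0065, -20.8449, 113.0533, -0.008, 87.8016, 67.9951]}
0.88 [ 0.525  -0.0557  0.025 ]
0.82 [0.5229 0.1048 0.025 ]
0.57 [0.5225 0.2422 0.025 ]
0.57 [0.5198 0.0338 0.025 ]
0.57 [0.5253 0.1777 0.025 ]
0.3 [0.5272 0.176  0.025 ]
```

View pics/w14o.png

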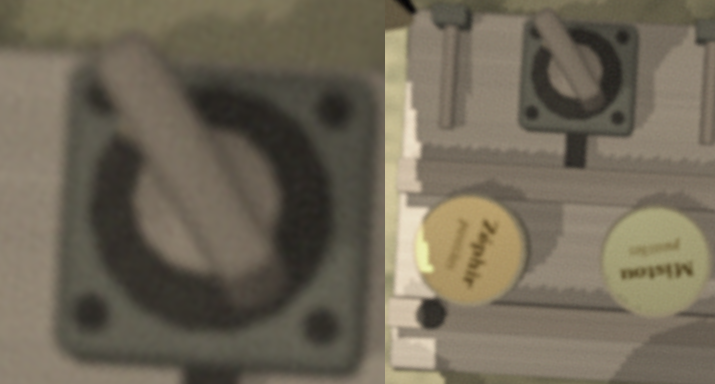

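```bash
python3 - <<'E'
from h import *
print(sign_off())
E
```

```text
the job is handed in; nothing more can be done
None
```

I handed the job in with all four tins in the channel, lids home, both jaws tight and both clutches slipped (about 0.45 rad left by its marks; about 0.3 rad right, inferred from the jaw not moving because the wing hid its mark); sign-off gave no verdict, and I viewed 16 pictures, two over the limit of 14.

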